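Find the gel cassette with the right gap, using a feeler blade

ROBOT

A 7-joint arm with a two-finger parallel gripper is mounted at the origin on the work surface; the furniture and walls round the work are solid. World frame = base frame: x ahead of the robot, y to its left, z up, the work surface at z = 0. Lengths are in m, angles in rad, forces in N, time in s.
With the tool pointing down it reaches from about 0.425 to 0.8 m from the base axis. Payload 8.3 kg.
Tool frame: the origin (TCP) lies between the finger pads; the fingertips stand 22 mm ahead of it and the grasp point (between the pads) lies 3 mm ahead of it (ctrl.tips_ahead is the x of the fingertips in the tool frame, in m); x points along the fingers, y is the direction in which the jaws open and shut, and the axes are right-handed (so a half turn about x gives the same grasp; the last joint's range is limited). The gripper opens to 85 mm and grips with 20 to 120 N. Pads are 22 mm wide; open, the fingers measure 114 mm over their backs; the gripper's body (76 mm by 85 mm) begins 54 mm behind the grasp point. The pads swing forward as they close: fully open they stand 13 mm farther back than shut.
Start: joints at [-1.336, 0.383, 0.016, 1.37, -0.006, 1.388, -0.046], TCP at [0.183, 0.597, 0.253] pointing down, gripper open.
Joint ranges: [-2.95, 2.95], [-0.25, 2.06], [-1.52, 1.56], [0.18, 2.33], [-1.44, 4.58], [0.02, 2.06], [-3.01, 3.01]. Speed limits (rad/s): [2.39, 2.39, 3.01, 3.01, 3.14, 3.14, 3.14].

INTERFACE

Orientations are given as a unit quaternion [w, x, y, z].
In Python, from rig import ctrl gives the robot as it stands. The module is installed in compiled form; this text tells all that it offers.
- The arm moves only by the tool apply_moves, never from a script. Its argument "commands" is text: rows parted by semicolons, each of 7 numbers parted by spaces: the closure, from 0 (fully open) to 1 (shut), then the shift along the tool's x, y, z in mm, then the turn, a rotation vector about the tool's x, y, z in rad. A call has 1 to 12 rows; each row shifts and turns the commanded pose from where the row before left it, along the tool's axes as they then stand; what a row does not reach is not made up. A row lasts 1/12 s, in which the tool goes at most 41.7 mm and 7.16 degrees, less where a joint would pass 70% of its speed; a pose out of reach is approached as far as the arm can. A call is refused whole if a number of a shift passes 41.7 or a number of a turn 0.125, either way. A call with a gripper value outside its range is refused whole. The fingers move at their own pace and stop on an object; the grip force is fixed at half the most. Time passes only in rows, so rows that do not move let the fingers close. It gives the time, the measured TCP pose, the force and the opening at its end, in the units of the state.
- ctrl.state(): the state, without advancing time (a new reading comes with each control period).
- ctrl.read_camera(name): name is "scene" or "top" or "wrist"; returns the picture (384x512x3 uint8, red, green, blue); there is no depth.
- ctrl.calibration(name): a dict with "mtx" (3x3 intrinsics, pixels), "dist" ([k1, k2, p1, p2, k3] as OpenCV has them; the pictures are not rectified), "extrinsics" (4x4, takes a point from world to camera coordinates); the wrist camera has in their place "mount" (4x4, takes a point from camera to tool coordinates, whose origin is the TCP and whose axes are the tool frame's). Camera axes: x right, y up, looking along -z (the intrinsics and any distortion apply to the point x, -y, -z); pixel columns grow to the right and rows downward; lengths in m; the calibration is good to about 2 mm. A picture is of the moment at which its call begins: read the wrist's pose just before it. calibration takes no time and is no camera call.
- ctrl.hand_in(): hands the job in, once; it reports no verdict.
The state is a dict: "t": time; "joints": joint angles; "qvel": joint speeds; "joint_torque": joint torques, N m; "position": TCP position; "orientation": TCP orientation; "wrist_force": force on the tool from outside, world axes, zero at the start; "moment": the same for the moment, N m; "width": finger opening in m.
Only numpy, scipy, OpenCV 4.12 (cv2) and the standard library are available. Lean on these libraries where they do the work, as an engineer would, in place of code of your own. Each camera call takes 0.05 s, during which the arm holds its last target.

TASK

Exactly one of the three gel cassettes in the casting stand has the full gap all the way down; the other two narrow inside. Take the orange-handled feeler gauge out of its rest and slide its blade gently into each of the three gaps in turn, from the stand's left end (as the robot sees it) to its right end; where it jams, do not force it but draw it out. Leave the gauge standing in the cassette that takes it, pushed fully home so that the handle's shoulder sits on the plates, and let go; the other things stay where they are.

Things in the scene. Friction and masses are not known exactly. Their poses are not given: they have to be found in the camera images.
- feeler: loose feeler gauge, 80 g: orange handle 30 (x) x 16 (y) x 45 (z) mm on a steel blade that runs 50 mm down from the handle's flat underside (the shoulder). Origin: middle of the blade's lower end; z up the blade; handle at z = 50 to 95 mm. Starts upright in feeler_rest, on its shoulder, tip 8 mm above the worktop. Grip the handle across its 16 mm (y). Not reported while held
- feeler_blade: the steel blade of the feeler gauge (same origin and axes as feeler): 22 x 6 x 50 mm, the last 4 mm thinned to 5 mm (a square step, which can catch on a plate when off-centre). Forced with more than 35 N it bends
- feeler_tip (a point): middle of the blade's lower end (the origin of feeler)
- feeler_grip (a point): point in the handle where the gauge is well gripped, 76 mm above the tip, 26 mm above the shoulder
- feeler_rest: grey block 70 x 60 x 58 mm, fixed, with a through slot 29 (x) x 10 (y) mm in which the feeler gauge stands; origin under its centre on the worktop
- casting_stand: fixed stand, dark base, aluminium end frames, 3 white cassettes 50 mm apart along its y. Origin under its centre on the worktop. Cassette: two plates 6 thick, 82 mm long (x), tops 70 mm up; gap between them 7.5 mm wide (y), 68 long (x), 56 deep, open above, square-edged. In one, which varies, the width is kept to the bottom; in the others it tapers to 3.5 mm and the tip jams 10 to 40 mm deep
- gap_1 (a point): middle of the mouth of the gap at the stand's +y end (its left end as the robot sees it), level with the plates' tops; x along the gap, y across it, z up; all three mouths look alike
- gap_2 (a point): the same for the middle cassette
- gap_3 (a point): the same for the cassette at the stand's -y end (right)
- wash_bottle: white squeeze wash bottle with blue cap and bent spout, 224 mm tall, bystander; origin under its base
- bench_timer: white countdown timer 26 x 68 x 62 mm, bystander; origin under its base
- yellow_vial: yellow screw-cap vial, 65 mm tall, bystander; origin under its base
- dropper_bottle: pink dropper bottle with black bulb, 100 mm tall, bystander; origin under its base
- lilac_vial: lilac screw-cap vial, 70 mm tall, bystander; origin under its base
- black_marker: white felt marker with black cap lying on the bench, 124 mm long, bystander
Things that resemble listed ones, but are neither listed nor needed, are in the scene too. What is meant by the casting_stand is not green, and is the larger of those in its own colour.

How it is judged:
On the way, in this order (a step that is already met when the one before it is completed fails the run):
1. the feeler gauge has been lifted clear out of its rest (height (world z) of feeler_tip above 0.062 m), for 0.2 s.
2. the blade has been slid at least 9 mm into the left-hand (+y) gap (gap_1) (z of feeler_tip in the frame of gap_1 below -0.009 m and y of feeler_tip in the frame of gap_1 between -0.004 and 0.004 m and x of feeler_tip in the frame of gap_1 between -0.034 and 0.034 m), for 0.1 s.
3. the blade has been slid at least 9 mm into the middle gap (gap_2) (z of feeler_tip in the frame of gap_2 below -0.009 m and y of feeler_tip in the frame of gap_2 between -0.004 and 0.004 m and x of feeler_tip in the frame of gap_2 between -0.034 and 0.034 m), for 0.1 s.
4. the blade has been slid at least 9 mm into the right-hand (-y) gap (gap_3) (z of feeler_tip in the frame of gap_3 below -0.009 m and y of feeler_tip in the frame of gap_3 between -0.004 and 0.004 m and x of feeler_tip in the frame of gap_3 between -0.034 and 0.034 m), for 0.1 s.
At the end, for the whole second after the job is handed in: the feeler gauge stands at rest, upright within 0.1 rad and let go, in one of the gaps, its tip at least 47 mm below the plates' tops (fully home is 50 mm, shoulder on the plates); only the cassette with the full gap allows this (((z of feeler_tip in the frame of gap_1 below -0.047 m and y of feeler_tip in the frame of gap_1 between -0.004 and 0.004 m and x of feeler_tip in the frame of gap_1 between -0.034 and 0.034 m) or (z of feeler_tip in the frame of gap_2 below -0.047 m and y of feeler_tip in the frame of gap_2 between -0.004 and 0.004 m and x of feeler_tip in the frame of gap_2 between -0.034 and 0.034 m) or (z of feeler_tip in the frame of gap_3 below -0.047 m and y of feeler_tip in the frame of gap_3 between -0.004 and 0.004 m and x of feeler_tip in the frame of gap_3 between -0.034 and 0.034 m)) and angle between feeler's own z axis and vertical below 0.1 rad and linear speed of feeler below 0.02 m/s); the robot touches nothing.
It fails at once if the blade is forced: more than 35 N between the blade and anything (contact force between feeler_blade and anything else above 35 N).
It fails at once if the gauge is dropped or rammed into a gap (faster than 0.35 m/s with its tip more than 5 mm inside) ((z of feeler_tip in the frame of gap_1 below -0.005 m and y of feeler_tip in the frame of gap_1 between -0.004 and 0.004 m and x of feeler_tip in the frame of gap_1 between -0.034 and 0.034 m and linear speed of feeler above 0.35 m/s) or (z of feeler_tip in the frame of gap_2 below -0.005 m and y of feeler_tip in the frame of gap_2 between -0.004 and 0.004 m and x of feeler_tip in the frame of gap_2 between -0.034 and 0.034 m and linear speed of feeler above 0.35 m/s) or (z of feeler_tip in the frame of gap_3 below -0.005 m and y of feeler_tip in the frame of gap_3 between -0.004 and 0.004 m and x of feeler_tip in the frame of gap_3 between -0.034 and 0.034 m and linear speed of feeler above 0.35 m/s)).
It fails at once if a bystander is pushed more than 30 mm or knocked over (distance of any of wash_bottle, bench_timer, yellow_vial, dropper_bottle, lilac_vial, black_marker from where it was at the start of the episode above 0.03 m or angle between any of wash_bottle, bench_timer, yellow_vial, dropper_bottle, lilac_vial's own z axis and vertical above 0.5 rad).
It also fails if it takes over 72 s, if anything falls off the work surface, if the arm or the gripper's body presses on something with over 40 N, if the wrist force passes 120 N, or if a joint passes its speed limit or range.

## Working session

There is one attempt and no reset: what is moved stays moved. The work goes in short steps, Python scripts to look and compute and a tool call to move; the robot and the scene stay as the last step left them, time stands still between calls to the robot, and variables do not carry over. Pictures are saved under pics/ and viewed, and the job is handed in when it is done.

Besides the shell and the picture viewer there is one more tool, called after "Request:" as name(argument=value, ...), one argument or row to a line, values as JSON. apply_moves: Moves the arm, as the interface text tells. Its arguments: {"type":"object","properties":{"commands":{"type":"string"}},"required":["commands"]}

```bash
ls; mkdir -p pics
cat > h.py <<'E'
import numpy as np, cv2
from rig import ctrl
def snap(name,fn):
    s=ctrl.state(); im=ctrl.read_camera(name); np.save(f'pics/{fn}.npy',im)
    cv2.imwrite(f'pics/{fn}.png',im[:,:,::-1]); return s,im
E
python3 - <<'E'
from h import *
for n in('scene','top'):
    snap(n,n+'0'); print(n,ctrl.calibration(n))
print(ctrl.calibration('wrist')); print(ctrl.state(),ctrl.tips_ahead)
E
```

```text
pics
scene {'mtx': array([[451.96250468,   0.        , 246.55259573],
       [  0.        , 451.96250468, 193.45077396],
       [  0.        ,   0.        ,   1.        ]]), 'dist': array([-0.07405216,  0.        ,  0.        ,  0.        ,  0.        ]), 'extrinsics': array([[ 0.77858312, -0.62754046,  0.00113876, -0.443266  ],
       [ 0.34294335,  0.42700466,  0.83669402, -0.25723629],
       [-0.5255456 , -0.65104531,  0.54766945, -0.99897282],
       [ 0.        ,  0.        ,  0.        ,  1.        ]])}
top {'mtx': array([[399.95753908,   0.        , 258.29444403],
       [  0.        , 399.95753908, 191.42876343],
       [  0.        ,   0.        ,   1.        ]]), 'dist': array([-0.1340774,  0.       ,  0.       ,  0.       ,  0.       ]), 'extrinsics': array([[-0.02599098, -0.9995522 , -0.01482777, -0.00467994],
       [ 0.98030341, -0.02838979,  0.19544629, -0.55279706],
       [-0.19577973, -0.00945587,  0.98060231, -1.13171346],
       [ 0.        ,  0.        ,  0.        ,  1.        ]])}
{'mtx': array([[332.56001023,   0.        , 257.69528162],
       [  0.        ,
[... 493 characters left out ...]
.00000000e+00]])}
{'t': 0.1, 'joints': array([-1.33593439,  0.38421674,  0.01637227,  1.37104868, -0.00630464,
        1.38821358, -0.04648974]), 'qvel': array([-0.00066572, -0.00228396, -0.00048508, -0.00172391, -0.00011253,
       -0.00026801, -0.00067397]), 'joint_torque': array([ 3.56467674e-03, -6.29142880e+01,  8.47622026e-01, -3.72757244e+01,
        1.68019929e-02,  1.04885304e-02, -9.62961167e-05]), 'position': array([0.18320069, 0.59710782, 0.25233993]), 'orientation': array([ 0.69920038,  0.10421624,  0.69937602, -0.10550347]), 'wrist_force': array([-0.23849468, -0.21141411,  0.46629696]), 'moment': array([ 0.026136  ,  0.03909919, -0.02747564]), 'width': 0.0854499760271395} 0.022
```

View pics/scene0.png

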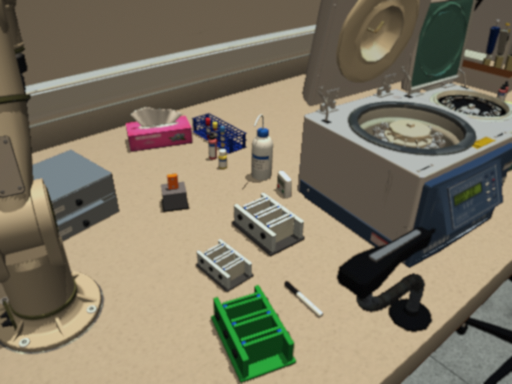

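View pics/top0.png

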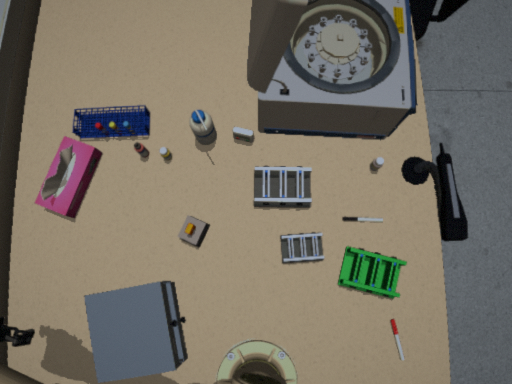

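Run:
```python
import cv2,numpy as np
t=cv2.imread('pics/top0.png'); s=cv2.imread('pics/scene0.png')
a=cv2.resize(t[155:220,165:325],None,fx=5,fy=5,interpolation=cv2.INTER_CUBIC)
b=cv2.resize(t[205:255,165:325],None,fx=5,fy=5,interpolation=cv2.INTER_CUBIC)
cv2.imwrite('pics/c1.png',np.vstack([a,b]))
c=cv2.resize(s[165:265,150:310],None,fx=5,fy=5,interpolation=cv2.INTER_CUBIC)
cv2.imwrite('pics/c2.png',c)
```

```text
(no output)
```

View pics/c1.png

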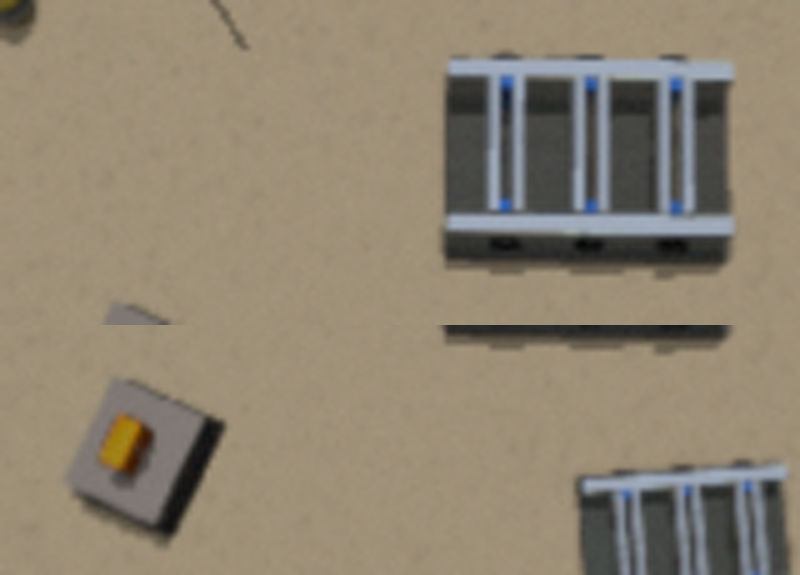

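View pics/c2.png

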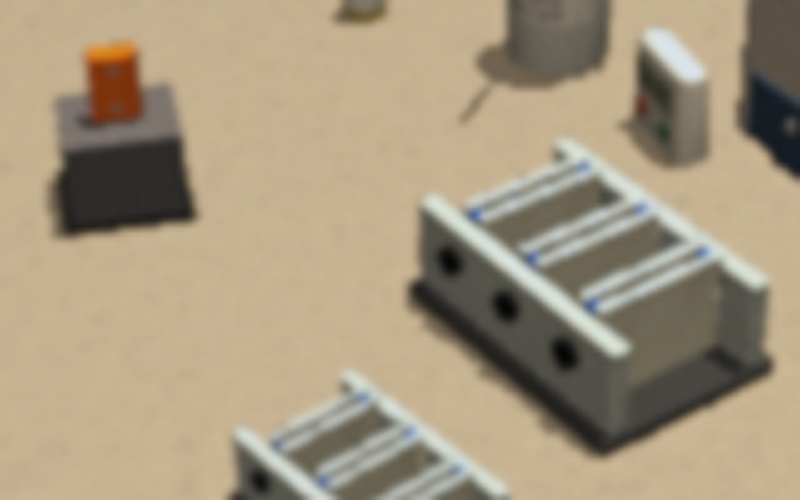

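```bash
cat >> h.py <<'E'
def ray(name,uv,st=None):
    c=ctrl.calibration(name)
    p=cv2.undistortPoints(np.array(uv,float).reshape(-1,1,2),c['mtx'],c['dist']).reshape(-1,2)
    d=np.c_[p[:,0],-p[:,1],-np.ones(len(p))]
    if name=='wrist':
        T=toolT(st)@c['mount']
    else: T=np.linalg.inv(c['extrinsics'])
    return T[:3,3],d@T[:3,:3].T
def toolT(st):
    from scipy.spatial.transform import Rotation as R
    q=st['orientation'];T=np.eye(4);T[:3,:3]=R.from_quat(np.r_[q[1:],q[0]]).as_matrix();T[:3,3]=st['position'];return T
def onz(name,uv,z,st=None):
    o,d=ray(name,uv,st); return o+d*((z-o[2])/d[:,2])[:,None]
def proj(name,P,st=None):
    c=ctrl.calibration(name); P=np.atleast_2d(P)
    E=np.linalg.inv(toolT(st)@c['mount']) if name=='wrist' else c['extrinsics']
    q=P@E[:3,:3].T+E[:3,3]; q=q*[1,-1,-1]
    return cv2.projectPoints(q,np.zeros(3),np.zeros(3),c['mtx'],c['dist'])[0].reshape(-1,2)
E
python3 - <<'E'
from h import *
np.set_printoptions(precision=4,suppress=True)
f=lambda x,y,oy:(165+x/5-.4,oy+y/5-.4)
print('gaps',onz('top',[f(x,y,155) for x,y in [(507,82),(505,206),(592,83),(592,206),(677,84),(677,207)]],.07))
print('rest',onz('top',[f(x,y-325,205) for x,y in [(118,380),(205,418),(160,528),(70,478)]],.058))
print('handle',onz('top',[f(125,440-325,205)],.103))
g=lambda x,y:(150+x/5-.4,165+y/5-.4)
print('sc gaps',onz('scene',[g(*p) for p in[(584,167),(476,214),(640,209),(532,258),(703,252),(592,304)]],.07))
print('sc rest',onz('scene',[g(*p) for p in[(57,97),(170,88),(183,138),(62,152)]],.058))
print('sc handle',onz('scene',[g(*p) for p in[(88,62),(137,60),(133,45),(88,48)]],.103))
T=toolT(ctrl.state());print(T)
E
```

```text
gaps [[ 0.6103 -0.0444  0.07  ]
 [ 0.5357 -0.041   0.07  ]
 [ 0.6082 -0.0946  0.07  ]
 [ 0.5343 -0.0918  0.07  ]
 [ 0.6062 -0.1448  0.07  ]
 [ 0.5322 -0.1414  0.07  ]]
rest [[0.4852 0.1882 0.058 ]
 [0.4615 0.1367 0.058 ]
 [0.3979 0.1633 0.058 ]
 [0.4281 0.2163 0.058 ]]
handle [[0.4447 0.1756 0.103 ]]
sc gaps [[ 0.6015 -0.0472  0.07  ]
 [ 0.5268 -0.0452  0.07  ]
 [ 0.5983 -0.0966  0.07  ]
 [ 0.5246 -0.0945  0.07  ]
 [ 0.5976 -0.1465  0.07  ]
 [ 0.5229 -0.1438  0.07  ]]
sc rest [[0.42   0.2168 0.058 ]
 [0.4774 0.1834 0.058 ]
 [0.4541 0.1325 0.058 ]
 [0.3925 0.1632 0.058 ]]
sc handle [[0.4198 0.1724 0.103 ]
 [0.4426 0.1568 0.103 ]
 [0.4496 0.1726 0.103 ]
 [0.4278 0.1859 0.103 ]]
[[-0.0005  0.2933  0.956   0.1832]
 [-0.0018  0.956  -0.2933  0.5971]
 [-1.     -0.0018  0.      0.2523]
 [ 0.      0.      0.      1.    ]]
```

Request:
apply_moves(
  commands="0 0 -27 30 0 0 0;0 0 -27 30 0 0 0;0 0 -27 30 0 0 0;0 0 -27 30 0 0 0;0 0 -27 30 0 0 0;0 0 -27 30 0 0 0;0 0 -27 30 0 0 0;0 0 -27 30 0 0 0;0 0 -27 30 0 0 0;0 0 -27 30 0 0 0",
)

```text
t: 0.93
position: [0.3913, 0.2493, 0.2531]
orientation: [0.699, 0.105, 0.699, -0.105]
wrist_force: [0.9, -0.2, 0.1]
width: 0.0853
```

Run:
```python
from h import *
s,im=snap('wrist','w1'); print(s['position'],s['t']);print(toolT(s))
```

```text
[0.39131885 0.24934188 0.25313207] 0.9333
[[-3.99964879e-04  2.93258501e-01  9.56033102e-01  3.91318851e-01]
 [ 5.27629157e-05  9.56033183e-01 -2.93258504e-01  2.49341884e-01]
 [-9.99999919e-01 -6.68500081e-05 -3.97852870e-04  2.53132065e-01]
 [ 0.00000000e+00  0.00000000e+00  0.00000000e+00  1.00000000e+00]]
```

View pics/w1.png

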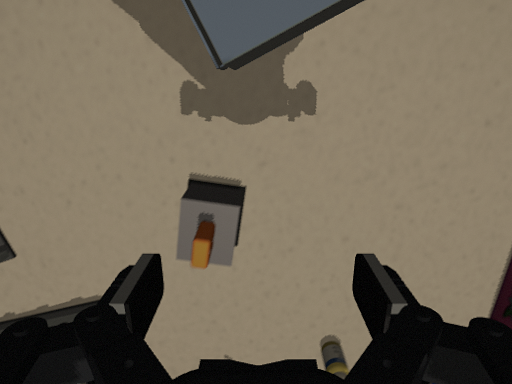

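Run:
```python
from h import *
im=cv2.imread('pics/w1.png')
cv2.imwrite('pics/c3.png',cv2.resize(im[165:285,160:270],None,fx=5,fy=5,interpolation=cv2.INTER_CUBIC))
```

```text
(no output)
```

View pics/c3.png

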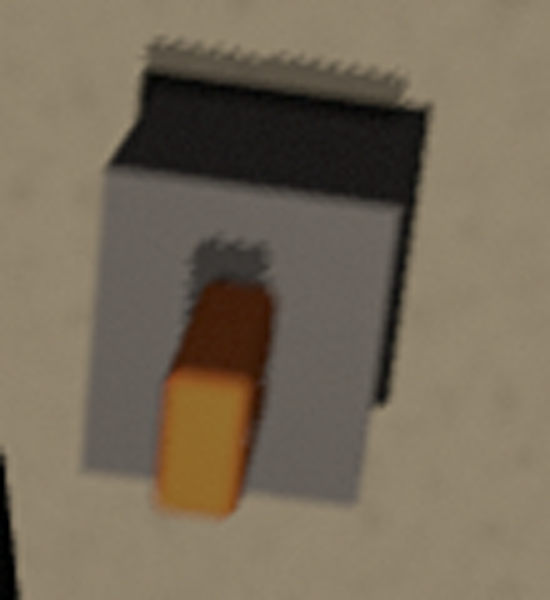

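```bash
cat > a.py <<'E'
from h import *
np.set_printoptions(precision=4,suppress=True)
s=ctrl.state()
g=lambda p:(160+p[0]/5-.4,165+p[1]/5-.4)
for n,z,L in(('handle',.103,[(170,372),(254,375),(238,517),(156,510)]),('rest',.058,[(108,167),(402,207),(357,502),(85,470)])):
    P=onz('wrist',[g(p) for p in L],z,s)
    print(n,P.mean(0)); 
    for i in range(4):
        d=P[(i+1)%4]-P[i]; print(np.linalg.norm(d)*1000,np.degrees(np.arctan2(d[1],d[0])))
    T=toolT(s);print('tool coords mm',(T[:3,:3].T@(P.mean(0)-T[:3,3]))*1000)
E
python3 a.py
```

```text
handle [0.4451 0.1698 0.103 ]
15.125020180276405 70.16872900638836
29.58781181690847 -26.06681323769553
15.231705534641991 -113.10917532910412
28.731449817974095 153.58244949717317
tool coords mm [150.6892 -53.0538  67.9759]
rest [0.4457 0.169  0.058 ]
59.69737081634096 64.07714216367513
69.06905965310483 -26.743757898318304
58.73557551509604 -115.18808418330457
69.81519174064394 154.05833081120446
tool coords mm [195.6919 -53.4714  68.7116]
```

Request:
apply_moves(
  commands="0 0 -18 23 0 0 0;0 0 -18 23 0 0 0;0 0 -17 22 0 0 0;0 0 0 0 0.0785 0 0;0 0 0 0 0.0785 0 0;0 20 0 0 0 0 0;0 20 0 0 0 0 0;0 20 0 0 0 0 0;0 0 0 0 0 0 0;0 0 0 0 0 0 0",
)

```text
t: 1.82
position: [0.4396, 0.1805, 0.1927]
orientation: [0.688, 0.159, 0.69, -0.16]
wrist_force: [1.5, 0.1, 0.0]
width: 0.0855
```

Run:
```python
from h import *
s,im=snap('wrist','w2'); print(s['position'],s['t'],s['wrist_force']);print(toolT(s))
```

```text
[0.43962061 0.18054053 0.19267037] 1.8167 [1.49900022 0.13793189 0.03140147]
[[-0.00229806  0.43925521  0.89835938  0.43962061]
 [-0.001511    0.8983592  -0.43925899  0.18054053]
 [-0.99999622 -0.00236686 -0.00140077  0.19267037]
 [ 0.          0.          0.          1.        ]]
```

View pics/w2.png

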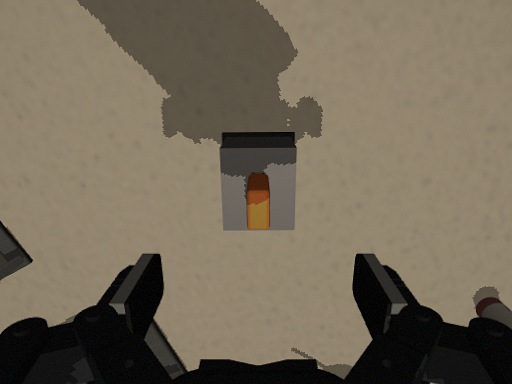

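Run:
```python
from h import *
im=cv2.imread('pics/w2.png')
cv2.imwrite('pics/c4.png',cv2.resize(im[120:240,205:315],None,fx=5,fy=5,interpolation=cv2.INTER_CUBIC))
```

```text
(no output)
```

View pics/c4.png

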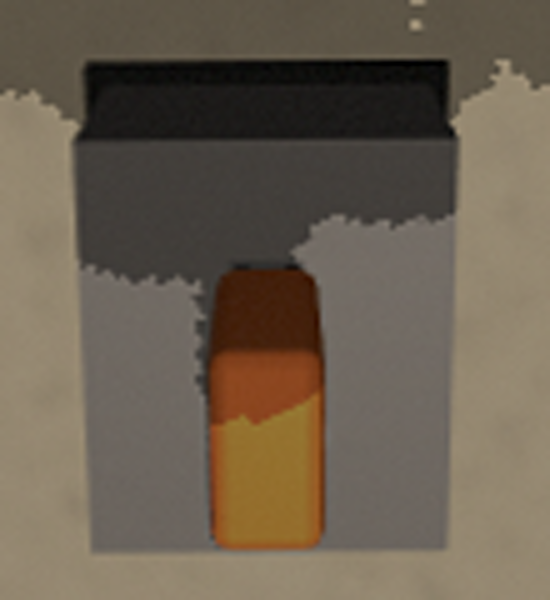

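```bash
sed -i 's/160+p/205+p/;s/165+p/120+p/;s/\[(170,372).*510)\]/[(211,350),(323,350),(323,548),(212,548)]/;s/\[(108.*470)\]/[(78,140),(456,140),(446,550),(92,550)]/' a.py; python3 a.py
```

```text
handle [0.4414 0.1796 0.103 ]
14.908840109691473 63.93319028702383
28.872101859536492 -25.460923536668282
15.383125806205712 -116.05925917603754
28.873009253439562 153.59786898910815
tool coords mm [90.7563 -0.648   1.4446]
rest [0.4422 0.1793 0.058 ]
58.66763395969514 63.92572738518048
69.7133256185832 -25.41331668387747
59.590079790574 -116.0594112571055
69.72424382584585 153.82854845730043
tool coords mm [135.7561  -0.5023   2.304 ]
```

Request:
apply_moves(
  commands="0 25 -0.6 1.8 0 0 0;0 25 0 0 0 0 0;0 25 0 0 0 0 0;0 20 0 0 0 0 0;0 10 0 0 0 0 0;0 0 0 0 0 0 0;0 0 0 0 0 0 0;0 0 0 0 0 0 0",
)

```text
t: 2.53
position: [0.4429, 0.18, 0.09]
orientation: [0.69, 0.16, 0.688, -0.159]
wrist_force: [0.1, 0.1, 0.4]
width: 0.0852
```

Run:
```python
from h import *
s,im=snap('wrist','w3'); print(s['position'],s['t'],s['wrist_force'])
```

```text
[0.44287091 0.1799665  0.08995856] 2.5333 [0.12816925 0.1113428  0.40732288]
```

View pics/w3.png

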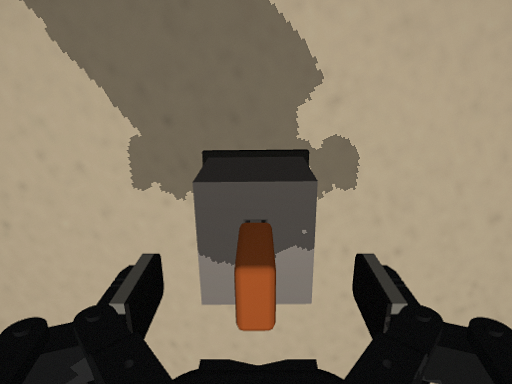

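Request:
apply_moves(
  commands="0 3 -0.8 0 0 0 0;0 0 0 0 0 0 0;1 0 0 0 0 0 0;1 0 0 0 0 0 0;1 0 0 0 0 0 0;1 0 0 0 0 0 0;1 0 0 0 0 0 0;1 0 0 0 0 0 0;1 0 0 0 0 0 0;1 0 0 0 0 0 0;1 0 0 0 0 0 0",
)

```text
t: 3.5
position: [0.4415, 0.1787, 0.0854]
orientation: [0.689, 0.159, 0.689, -0.159]
wrist_force: [-0.6, -0.7, 3.1]
width: 0.0152
```

Run:
```python
from h import *
s,im=snap('wrist','w4'); print(s['position'],s['t'],s['wrist_force'],s['width'])
```

```text
[0.4414569  0.17871918 0.08540487] 3.5 [-0.58001539 -0.67428109  3.07519546] 0.015226477428286221
```

View pics/w4.png

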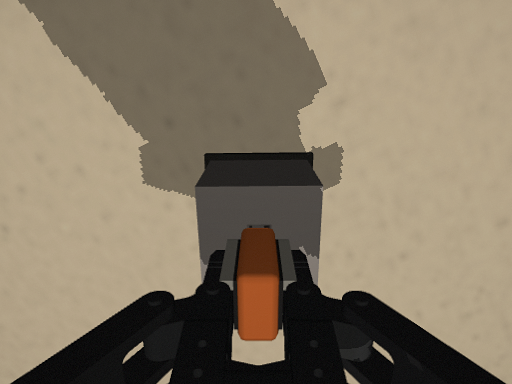

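Request:
apply_moves(
  commands="1 -5 0 0 0 0 0;1 -10 0 0 0 0 0;1 -15 0 0 0 0 0;1 -20 0 0 0 0 0;1 -20 0 0 0 0 0;1 -20 0 0 0 0 0;1 -20 0 0 0 0 0;1 0 0 0 0 0 0;1 0 0 0 0 0 0;1 0 0 0 0 0 0;1 0 0 0 0 0 0;1 0 0 0 0 0 0",
)

```text
t: 4.55
position: [0.4408, 0.1784, 0.1944]
orientation: [0.688, 0.159, 0.689, -0.16]
wrist_force: [-0.2, 0.5, -2.2]
width: 0.0153
```

Run:
```python
from h import *
s,im=snap('wrist','w5'); print(s['position'],s['t'],s['wrist_force'],s['width']); print(toolT(s))
```

```text
[0.44081667 0.17842332 0.19438716] 4.55 [-0.22054398  0.53352294 -2.22073572] 0.015332854774090968
[[-1.61687947e-03  4.39269670e-01  8.98353796e-01  4.40816673e-01]
 [-1.04306401e-03  8.98353741e-01 -4.39271520e-01  1.78423324e-01]
 [-9.99998149e-01 -1.64728962e-03 -9.94343336e-04  1.94387157e-01]
 [ 0.00000000e+00  0.00000000e+00  0.00000000e+00  1.00000000e+00]]
```

View pics/w5.png

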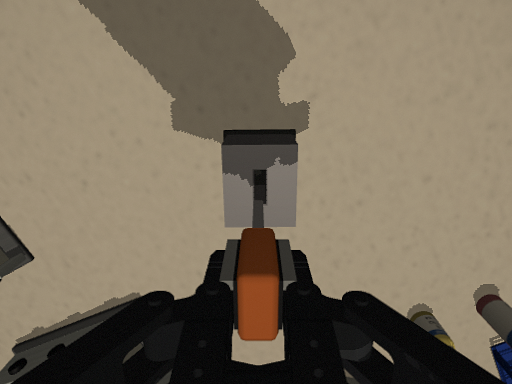

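Request:
apply_moves(
  commands="1 0 -8.5 13.3 0 0 0;1 0 -17.5 26.6 0 0 0;1 0 -17.5 26.6 0 0 0;1 0 -17.5 26.6 0 0 0;1 0 -17.5 26.6 0 0 0;1 0 -17.5 26.6 0 0 0;1 0 -17.5 26.6 0 0 0;1 0 -17.5 26.6 0 0 0;1 0 -8.5 13.3 0 0 0",
)

```text
t: 5.35
position: [0.5721, -0.0446, 0.1947]
orientation: [0.689, 0.16, 0.689, -0.162]
wrist_force: [-0.9, 0.2, -0.5]
width: 0.0154
```

Request:
apply_moves(
  commands="1 0 0 0 -0.083 0 0;1 0 0 0 -0.083 0 0;1 0 0 0 -0.083 0 0;1 0 0 0 -0.083 0 0;1 0 0 0 -0.083 0 0;1 0 0 0 0 0 0;1 0 0 0 0 0 0;1 0 0 0 0 0 0;1 0 0 0 0 0 0;1 0 0 0 0 0 0",
)

```text
t: 6.18
position: [0.5713, -0.0401, 0.1952]
orientation: [0.707, 0.014, 0.707, -0.015]
wrist_force: [-0.3, 0.0, -0.5]
width: 0.0155
```

Run:
```python
from h import *
s,im=snap('wrist','w6'); print(s['position'],s['t'],s['wrist_force'],s['width']); print(toolT(s))
```

```text
[ 0.57126634 -0.04005189  0.19518869] 6.1833 [-0.29613229  0.04323705 -0.45330588] 0.01548732283373495
[[-2.07909548e-04  4.09398542e-02  9.99161591e-01  5.71266339e-01]
 [-1.15356417e-04  9.99161605e-01 -4.09398788e-02 -4.00518863e-02]
 [-9.99999972e-01 -1.23771493e-04 -2.03012563e-04  1.95188685e-01]
 [ 0.00000000e+00  0.00000000e+00  0.00000000e+00  1.00000000e+00]]
```

View pics/w6.png

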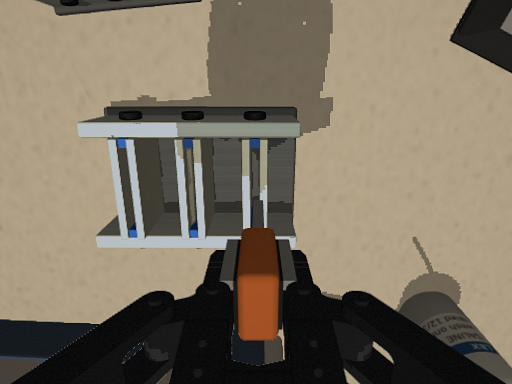

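Run:
```python
from h import *
im=cv2.imread('pics/w6.png')
cv2.imwrite('pics/c5.png',cv2.resize(im[115:255,205:305],None,fx=5,fy=4,interpolation=cv2.INTER_CUBIC))
```

```text
(no output)
```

View pics/c5.png

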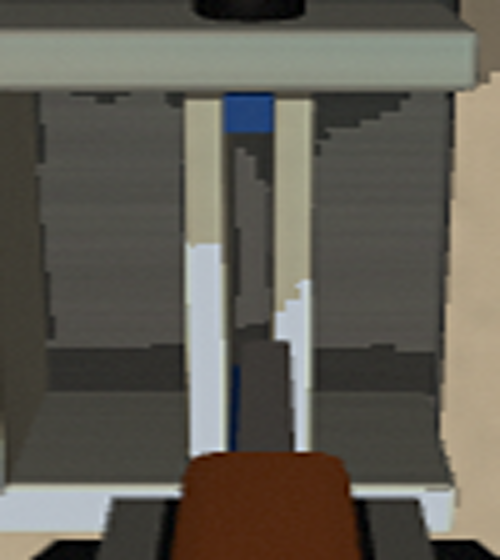

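Run:
```python
from h import *
im=np.load('pics/w6.npy').astype(int)
for r in range(138,230,6): print(r,im[r,238:272].sum(1)//3)
```

```text
138 [49 42 41 40 62 67 67 67 67 67 68 57 34 26 25 29 28 27 27 26 26 38 63 69
 67 68 67 67 70 52 43 43 42 44]
144 [ 79  78  77  74 143 153 151 150 152 154 157  97  72  73  73  74  73  72
  73  72  74  66 139 153 152 151 152 155 161  96  49  46  47  47]
150 [ 75  75  74  67 142 153 151 151 151 152 158  94  57  50  45  47  46  48
  47  44  44  54 143 152 152 152 152 152 158  89  73  79  77  77]
156 [ 79  78  78  58 137 149 151 150 150 151 157  95  59  49  76  79  80  83
  53  43  45  54 141 152 150 149 152 152 157  96  76  78  78  78]
162 [ 76  77  76  54 135 152 151 153 152 153 159 105  61  49  74  79  79  80
  79  78  77  67 143 153 151 151 152 155 157  92  72  76  76  76]
168 [ 80  79  80  54 133 150 151 151 151 153 157 113  65  48  74  80  81  79
  78  77  63  65 143 152 151 151 150 154 154  84  75  79  80  78]
174 [ 77  77  78  73 127 149 150 149 150 151 156 113  65  49  43  76  81  78
  78  76  63  67 145 152 151 151 151 154 150  79  73  78  77  78]
180 [ 75  77  75  68 179 196 193 192 192 193 198 128  65  47  43  74  79  79
  77  78  55  58 143 151 150 150 151 152 148  78  71  76
[... 453 characters left out ...]
44  38 127 188 194 192 193 192 195 192  95  48  44  52  56  56
  56  55  56  55  55  55  46 148 190 197 195  92  42  46  47  48]
210 [ 48  46  43  41  94 188 194 193 192 193 195 193  96  38  29  54  58  57
  57  56  57  56  55  57  49 112 188 197 194  91  41  43  46  47]
216 [ 64  65  63  60  77 186 195 193 192 193 194 193  95  29  33  55  57  55
  56  56  57  55  57  54  50 111 188 198 168  86  59  62  64  64]
222 [ 65  65  65  63  67 186 195 193 192 192 194 194  93  26  39  55  56  55
  56  57  57  56  57  57  53  77 187 199 164  84  61  63  65  63]
228 [ 67  66  66  64  74 186 198 128 110  55  29  34  39  41  43  42  42  42
  39  42  42  44  42  42  40  38  37  33  36  41  41  46  58  64]
```

```bash
cat > g.py <<'E'
from h import *
import sys
np.set_printoptions(precision=2,suppress=True)
# usage: fn mode ; detects plate pair outer/inner edges near col range
def report(s,gapuv,tipuv,tipx=.0774):
    T=toolT(s); Ti=np.linalg.inv(T)
    P=onz('wrist',gapuv,.070,s); g=(P-T[:3,3])@T[:3,:3]*1000
    c,d=ctrl.calibration('wrist'),None
    o,d=ray('wrist',tipuv,s); M=T[:3,:3]
    o=(o-T[:3,3])@M; d=d@M
    t=o+d*((tipx-o[0])/d[:,0])[:,None]
    print('gap tool mm',g,'\nworld',P*1000,'\ntip tool mm',t*1000)
E
python3 - <<'E'
from g import *
s=ctrl.state()
report(s,[[254.2,150],[254.2,168],[241.67,168],[266.6,168],[249,168],[259.6,168],[254.45,190],[254,142],[254,239]],[[257.6,204],[257.6,200]])
E
```

```text
gap tool mm [[125.22  -2.88 -33.01]
 [125.22  -2.93 -19.19]
 [125.22 -12.44 -19.19]
 [125.22   6.47 -19.18]
 [125.22  -6.88 -19.19]
 [125.22   1.16 -19.18]
 [125.22  -2.81  -1.63]
 [125.22  -3.01 -39.01]
 [125.21  -3.32  40.39]] 
world [[538.15 -41.57  70.  ]
 [551.96 -42.18  70.  ]
 [551.57 -51.67  70.  ]
 [552.35 -32.78  70.  ]
 [551.8  -46.12  70.  ]
 [552.13 -38.09  70.  ]
 [569.52 -42.76  70.  ]
 [532.16 -41.45  70.  ]
 [611.48 -44.99  70.  ]] 
tip tool mm [[ 77.4   -0.33  -8.01]
 [ 77.4   -0.33 -10.7 ]]
```

Request:
apply_moves(
  commands="1 8 -1.2 0 0 0 0;1 10 -1.3 0 0 0 0;1 10 0 0 0 0 0;1 9 0 0 0 0 0;1 0 0 0 0 0 0;1 0 0 0 0 0 0;1 0 0 0 0 0 0;1 0 0 0 0 0 0",
)

```text
t: 6.9
position: [0.5715, -0.0426, 0.1588]
orientation: [0.707, 0.014, 0.707, -0.014]
wrist_force: [-0.6, 0.1, -0.8]
width: 0.0152
```

Run:
```python
from h import *
s,im=snap('wrist','w7'); print(s['position'],s['t'],s['wrist_force'],s['width']); print(toolT(s)[:3,:3])
cv2.imwrite('pics/c6.png',cv2.resize(im[115:275,205:305,::-1],None,fx=6,fy=3.7,interpolation=cv2.INTER_CUBIC))
im=im.astype(int)
for r in range(120,244,6): print(r,im[r,236:276].sum(1)//3)
```

```text
[ 0.57154329 -0.04262853  0.15875364] 6.9 [-0.57263974  0.10448601 -0.83988884] 0.015163188870387029
[[ 8.02369953e-04  3.97182456e-02  9.99210597e-01]
 [-4.35158307e-05  9.99210919e-01 -3.97182235e-02]
 [-9.99999677e-01 -1.16127701e-05  8.03465190e-04]]
120 [68 68 68 69 67 69 68 69 71 36  7  4 10  8 12 11 12 18 18 22 21 26 25 25
 18 16 16 12 16 10  9 12 11  9  7 66 68 67 67 65]
126 [71 70 70 69 69 69 68 70 70 70 70 70 70 72 70 72 72 75 73 74 73 72 74 73
 72 72 72 72 70 72 70 69 71 69 69 68 69 68 68 70]
132 [148 149 149 148 148 149 149 149 149 149 149 148 149 149 147 148 149 150
 149 149 148 149 148 148 148 148 148 148 147 149 147 149 148 148 148 148
 147 148 147 148]
138 [149 151 150 148 150 151 150 150 150 149 150 151 149 150 150 149 149 150
 150 150 150 151 149 151 149 149 149 150 148 149 149 149 149 150 150 148
 151 149 148 149]
144 [122 123 121 122 122 123 122 121 122 122 122 122 123 124 124 122 122 123
 124 122 123 123 122 123 124 124 123 123 122 124 126 123 123 123 123 123
 124 123 124 124]
150 [ 51  49  53  53  51  52  33 130 157 161 159 159 160 161 162 159  85  69
  76  75  
[... 1818 characters left out ...]
200 202 207 100  52
  59  59  60  58  59  59  59  58  53  68 193 204 202 203 201 201 204 203
  91  40  45  45]
222 [ 49  48  48  48  49  48  45  28 192 204 201 200 201 202 203 207  97  52
  58  60  59  60  57  60  59  57  57  76 194 205 202 201 202 202 203 203
  95  43  48  48]
228 [ 72  70  71  73  71  71  72  50 191 135 116  60  31  31  33  35  39  42
  44  45  45  45  44  42  46  43  46  42  37  36  32  33  33  65 151 196
 106  69  71  71]
234 [69 68 67 69 70 48 42 41 46 44 44 46 47 45 44 46 46 46 46 45 46 46 48 47
 46 46 46 47 47 49 46 47 48 46 43 48 45 45 45 68]
240 [55 49 19  3  9 38 44 44 43 43 47 47 46 48 47 45 46 47 48 46 48 48 47 46
 45 49 50 48 46 48 48 48 46 49 47 46 46 46 46 25]
```

View pics/c6.png

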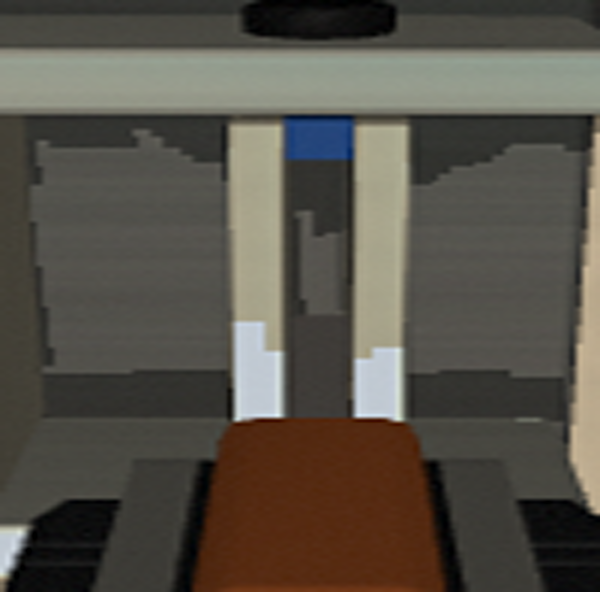

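Request:
apply_moves(
  commands="1 4 0 0 0 0 0;1 4 0 0 0 0 0;1 2 0 0 0 0 0;1 1 0 0 0 0 0;1 1 0 0 0 0 0;1 0 0 0 0 0 0;1 0 0 0 0 0 0",
)

```text
t: 7.53
position: [0.5712, -0.0426, 0.1463]
orientation: [0.707, 0.014, 0.707, -0.014]
wrist_force: [0.3, -0.6, -1.2]
width: 0.0154
```

Request:
apply_moves(
  commands="1 1 0 0 0 0 0;1 1 0 0 0 0 0;1 0 0 0 0 0 0;1 0 0 0 0 0 0",
)

```text
t: 7.87
position: [0.5711, -0.0426, 0.1442]
orientation: [0.707, 0.014, 0.707, -0.014]
wrist_force: [-0.3, -0.9, -1.3]
width: 0.0153
```

Request:
apply_moves(
  commands="1 1 0 0 0 0 0;1 1 0 0 0 0 0;1 0 0 0 0 0 0;1 0 0 0 0 0 0",
)

```text
t: 8.2
position: [0.5711, -0.0426, 0.1422]
orientation: [0.707, 0.014, 0.707, -0.014]
wrist_force: [-0.2, 0.0, -0.3]
width: 0.0155
```

Request:
apply_moves(
  commands="1 1 0 0 0 0 0;1 1 0 0 0 0 0;1 0 0 0 0 0 0;1 0 0 0 0 0 0",
)

```text
t: 8.53
position: [0.5711, -0.0426, 0.1402]
orientation: [0.707, 0.014, 0.707, -0.014]
wrist_force: [-0.2, -0.4, -1.0]
width: 0.0151
```

Request:
apply_moves(
  commands="1 1 0 0 0 0 0;1 1 0 0 0 0 0;1 0 0 0 0 0 0;1 0 0 0 0 0 0",
)

```text
t: 8.87
position: [0.5711, -0.0426, 0.1382]
orientation: [0.707, 0.014, 0.707, -0.014]
wrist_force: [-0.4, 0.2, -0.9]
width: 0.0153
```

Request:
apply_moves(
  commands="1 0.7 0 0 0 0 0;1 0.7 0 0 0 0 0;1 0 0 0 0 0 0;1 0 0 0 0 0 0",
)

```text
t: 9.2
position: [0.5711, -0.0426, 0.1368]
orientation: [0.707, 0.014, 0.707, -0.014]
wrist_force: [0.8, 0.0, -1.6]
width: 0.0153
```

Request:
apply_moves(
  commands="1 0.7 0 0 0 0 0;1 0.7 0 0 0 0 0;1 0 0 0 0 0 0;1 0 0 0 0 0 0",
)

```text
t: 9.53
position: [0.5711, -0.0426, 0.1354]
orientation: [0.707, 0.014, 0.707, -0.014]
wrist_force: [-0.2, 0.6, -0.0]
width: 0.0156
```

Request:
apply_moves(
  commands="1 0.7 0 0 0 0 0;1 0.7 0 0 0 0 0;1 0 0 0 0 0 0;1 0 0 0 0 0 0",
)

```text
t: 9.87
position: [0.5711, -0.0426, 0.134]
orientation: [0.707, 0.014, 0.707, -0.014]
wrist_force: [0.4, -0.0, -0.5]
width: 0.0154
```

Request:
apply_moves(
  commands="1 0.6 0 0 0 0 0;1 0.6 0 0 0 0 0;1 0 0 0 0 0 0",
)

```text
t: 10.12
position: [0.5711, -0.0426, 0.1327]
orientation: [0.707, 0.014, 0.707, -0.014]
wrist_force: [-0.5, 0.2, -0.6]
width: 0.0156
```

Request:
apply_moves(
  commands="1 0.6 0 0 0 0 0;1 0.6 0 0 0 0 0;1 0 0 0 0 0 0",
)

```text
t: 10.37
position: [0.5711, -0.0426, 0.1315]
orientation: [0.707, 0.014, 0.707, -0.014]
wrist_force: [0.1, 0.2, -1.3]
width: 0.0151
```

Request:
apply_moves(
  commands="1 0.6 0 0 0 0 0;1 0.6 0 0 0 0 0;1 0 0 0 0 0 0",
)

```text
t: 10.62
position: [0.5711, -0.0426, 0.1303]
orientation: [0.707, 0.014, 0.707, -0.014]
wrist_force: [-0.3, 0.8, -1.9]
width: 0.0153
```

Request:
apply_moves(
  commands="1 0.6 0 0 0 0 0;1 0.6 0 0 0 0 0;1 0 0 0 0 0 0",
)

```text
t: 10.87
position: [0.5711, -0.0426, 0.1291]
orientation: [0.707, 0.014, 0.707, -0.014]
wrist_force: [-0.1, 0.9, -0.2]
width: 0.0153
```

Request:
apply_moves(
  commands="1 0.6 0 0 0 0 0;1 0.6 0 0 0 0 0;1 0 0 0 0 0 0",
)

```text
t: 11.12
position: [0.5711, -0.0426, 0.1279]
orientation: [0.707, 0.014, 0.707, -0.014]
wrist_force: [0.3, -0.3, -0.6]
width: 0.0149
```

Request:
apply_moves(
  commands="1 0.6 0 0 0 0 0;1 0.6 0 0 0 0 0;1 0 0 0 0 0 0",
)

```text
t: 11.37
position: [0.5711, -0.0426, 0.1267]
orientation: [0.707, 0.014, 0.707, -0.014]
wrist_force: [0.5, -0.7, -0.6]
width: 0.0151
```

Request:
apply_moves(
  commands="1 0.6 0 0 0 0 0;1 0.6 0 0 0 0 0;1 0 0 0 0 0 0",
)

```text
t: 11.62
position: [0.5711, -0.0426, 0.1255]
orientation: [0.707, 0.014, 0.707, -0.014]
wrist_force: [0.8, 0.1, -1.0]
width: 0.0152
```

Request:
apply_moves(
  commands="1 0.6 0 0 0 0 0;1 0.6 0 0 0 0 0;1 0 0 0 0 0 0",
)

```text
t: 11.87
position: [0.5711, -0.0426, 0.1243]
orientation: [0.707, 0.014, 0.707, -0.014]
wrist_force: [0.2, -0.1, -1.0]
width: 0.0154
```

Request:
apply_moves(
  commands="1 0.6 0 0 0 0 0;1 0.6 0 0 0 0 0;1 0 0 0 0 0 0",
)

```text
t: 12.12
position: [0.5711, -0.0426, 0.1231]
orientation: [0.707, 0.014, 0.707, -0.014]
wrist_force: [0.3, 0.7, -0.9]
width: 0.0157
```

Request:
apply_moves(
  commands="1 0.6 0 0 0 0 0;1 0.6 0 0 0 0 0;1 0 0 0 0 0 0",
)

```text
t: 12.37
position: [0.5711, -0.0426, 0.1219]
orientation: [0.707, 0.014, 0.707, -0.014]
wrist_force: [-0.1, 0.2, -0.4]
width: 0.0154
```

Request:
apply_moves(
  commands="1 0.6 0 0 0 0 0;1 0.6 0 0 0 0 0;1 0 0 0 0 0 0",
)

```text
t: 12.62
position: [0.5711, -0.0426, 0.1208]
orientation: [0.707, 0.014, 0.707, -0.014]
wrist_force: [0.6, -0.0, -1.7]
width: 0.0152
```

Request:
apply_moves(
  commands="1 0.6 0 0 0 0 0;1 0.6 0 0 0 0 0;1 0 0 0 0 0 0",
)

```text
t: 12.87
position: [0.5711, -0.0426, 0.1195]
orientation: [0.707, 0.014, 0.707, -0.014]
wrist_force: [1.0, -0.1, -1.2]
width: 0.0154
```

Request:
apply_moves(
  commands="1 0.6 0 0 0 0 0;1 0.6 0 0 0 0 0;1 0 0 0 0 0 0",
)

```text
t: 13.12
position: [0.5711, -0.0426, 0.1183]
orientation: [0.707, 0.014, 0.707, -0.014]
wrist_force: [-0.1, 0.5, -1.5]
width: 0.015
```

Request:
apply_moves(
  commands="1 0.6 0 0 0 0 0;1 0.6 0 0 0 0 0;1 0 0 0 0 0 0",
)

```text
t: 13.37
position: [0.5711, -0.0426, 0.1171]
orientation: [0.707, 0.014, 0.707, -0.014]
wrist_force: [-0.4, -0.5, -0.8]
width: 0.0156
```

Request:
apply_moves(
  commands="1 0.6 0 0 0 0 0;1 0.6 0 0 0 0 0;1 0 0 0 0 0 0",
)

```text
t: 13.62
position: [0.5711, -0.0426, 0.1159]
orientation: [0.707, 0.014, 0.707, -0.014]
wrist_force: [-0.0, 0.1, -1.4]
width: 0.0153
```

Request:
apply_moves(
  commands="1 0.6 0 0 0 0 0;1 0.6 0 0 0 0 0;1 0 0 0 0 0 0",
)

```text
t: 13.87
position: [0.5711, -0.0426, 0.1148]
orientation: [0.707, 0.014, 0.707, -0.014]
wrist_force: [-0.1, -0.5, -0.2]
width: 0.0153
```

Request:
apply_moves(
  commands="1 0.6 0 0 0 0 0;1 0.6 0 0 0 0 0;1 0 0 0 0 0 0",
)

```text
t: 14.12
position: [0.5711, -0.0426, 0.1135]
orientation: [0.707, 0.014, 0.707, -0.014]
wrist_force: [1.1, -0.5, -1.4]
width: 0.0156
```

Request:
apply_moves(
  commands="1 0.6 0 0 0 0 0;1 0.6 0 0 0 0 0;1 0 0 0 0 0 0",
)

```text
t: 14.37
position: [0.5711, -0.0426, 0.1123]
orientation: [0.707, 0.014, 0.707, -0.014]
wrist_force: [-0.8, -0.4, -0.5]
width: 0.0152
```

Request:
apply_moves(
  commands="1 0.6 0 0 0 0 0;1 0.6 0 0 0 0 0;1 0 0 0 0 0 0",
)

```text
t: 14.62
position: [0.5711, -0.0426, 0.1111]
orientation: [0.707, 0.014, 0.707, -0.014]
wrist_force: [-0.5, -0.6, -1.2]
width: 0.0153
```

Request:
apply_moves(
  commands="1 0.6 0 0 0 0 0;1 0.6 0 0 0 0 0;1 0 0 0 0 0 0",
)

```text
t: 14.87
position: [0.5711, -0.0426, 0.1099]
orientation: [0.707, 0.014, 0.707, -0.014]
wrist_force: [-0.3, 0.9, -1.9]
width: 0.0151
```

Request:
apply_moves(
  commands="1 0.6 0 0 0 0 0;1 0.6 0 0 0 0 0;1 0 0 0 0 0 0",
)

```text
t: 15.12
position: [0.5711, -0.0426, 0.1087]
orientation: [0.707, 0.014, 0.707, -0.014]
wrist_force: [0.2, -0.4, -1.1]
width: 0.0153
```

Request:
apply_moves(
  commands="1 0.6 0 0 0 0 0;1 0.6 0 0 0 0 0;1 0 0 0 0 0 0",
)

```text
t: 15.37
position: [0.5711, -0.0426, 0.1075]
orientation: [0.707, 0.014, 0.707, -0.014]
wrist_force: [-0.3, 0.0, -0.7]
width: 0.0156
```

Request:
apply_moves(
  commands="1 0.6 0 0 0 0 0;1 0.6 0 0 0 0 0;1 0 0 0 0 0 0",
)

```text
t: 15.62
position: [0.5711, -0.0426, 0.1063]
orientation: [0.707, 0.014, 0.707, -0.014]
wrist_force: [-0.5, 0.2, -1.7]
width: 0.0155
```

Request:
apply_moves(
  commands="1 0.6 0 0 0 0 0;1 0.6 0 0 0 0 0;1 0 0 0 0 0 0",
)

```text
t: 15.87
position: [0.5711, -0.0426, 0.1052]
orientation: [0.707, 0.014, 0.707, -0.014]
wrist_force: [-0.5, 0.6, -0.6]
width: 0.0153
```

Request:
apply_moves(
  commands="1 0.6 0 0 0 0 0;1 0.6 0 0 0 0 0;1 0 0 0 0 0 0",
)

```text
t: 16.12
position: [0.5711, -0.0426, 0.1039]
orientation: [0.707, 0.014, 0.707, -0.014]
wrist_force: [-0.8, -0.3, -1.3]
width: 0.0154
```

Request:
apply_moves(
  commands="1 -3 0 0 0 0 0;1 -8 0 0 0 0 0;1 -12 0 0 0 0 0;1 -12 0 0 0 0 0;1 -12 0 0 0 0 0;1 -9 0 0 0 0 0;1 -2 0 0 0 0 0;1 0 0 0 0 0 0;1 0 0 0 0 0 0",
)

```text
t: 16.87
position: [0.571, -0.0425, 0.162]
orientation: [0.707, 0.014, 0.707, -0.014]
wrist_force: [-0.9, 0.3, -1.1]
width: 0.0153
```

Request:
apply_moves(
  commands="1 0 -8 0 0 0 0;1 0 -17 0 0 0 0;1 0 -17 0 0 0 0;1 0 -8 0 0 0 0;1 0 0 0 0 0 0;1 0 0 0 0 0 0;1 0 0 0 0 0 0;1 0 0 0 0 0 0",
)

```text
t: 17.53
position: [0.5693, -0.0912, 0.1618]
orientation: [0.707, 0.014, 0.707, -0.013]
wrist_force: [-0.1, 0.5, -0.6]
width: 0.0154
```

Run:
```python
from h import *
s,im=snap('wrist','w8'); print(s['position'],s['t'],s['wrist_force'],s['width']); print(toolT(s)[:3,:3])
cv2.imwrite('pics/c7.png',cv2.resize(im[115:275,205:305,::-1],None,fx=6,fy=3.7,interpolation=cv2.INTER_CUBIC))
im=im.astype(int)
for r in range(156,226,6): print(r,im[r,236:276].sum(1)//3)
```

```text
[ 0.56929512 -0.09116168  0.16182997] 17.5333 [-0.11645025  0.47102467 -0.59634167] 0.015393341576500427
[[-4.85634459e-04  3.79673649e-02  9.99278862e-01]
 [ 5.77098334e-04  9.99278824e-01 -3.79670830e-02]
 [-9.99999716e-01  5.58244043e-04 -5.07195134e-04]]
156 [ 48  48  50  46  41 139 157 157 156 158 158 158 163 152  90  70  76  75
  73  75  75  73  74  75  75  54 141 157 158 157 156 158 160 166 120  60
  44  48  47  47]
162 [ 78  79  79  77  72 136 158 156 155 155 157 156 161 153  88  81  84  75
  53  48  48  45  61  75  77  68 141 157 155 156 156 157 157 162 118  84
  79  81  80  82]
168 [ 76  78  78  76  72 130 157 156 155 156 156 156 158 152  78  77  85  75
  51  46  47  46  66  75  75  70 143 156 157 156 156 156 157 160 103  78
  76  79  78  79]
174 [ 75  76  74  74  70 131 158 157 156 157 158 158 160 157  80  78  86  73
  75  77  76  50  66  79  76  73 145 156 157 157 157 158 159 159  97  75
  75  77  77  77]
180 [ 79  78  78  77  75 108 153 156 155 155 155 156 157 156  79  75  84  75
  49  73  80  78  78  78  74  76 147 157 156 156 156 156 159 155  84  75
  78  79  79  81]
1
[... 474 characters left out ...]
54  93  73
  77  76  74  76]
204 [ 78  77  78  77  75  89 192 202 200 200 199 200 205 152  79  97 106  78
  58  58  58  58  60  60  58  59  52 122 153 153 153 152 156 148  92  76
  78  77  78  77]
210 [ 76  78  78  76  76  80 192 203 200 199 200 200 201 201 101  92 106  67
  56  58  58  58  60  60  58  57  53 118 196 202 200 201 205 174  95  72
  78  78  77  77]
216 [ 47  48  47  46  43  56 191 203 200 199 200 199 201 202 102  93  96  65
  58  58  57  58  58  59  57  58  55 117 194 203 200 201 204 164  76  44
  47  48  48  47]
222 [ 46  46  46  45  43  27 189 203 200 200 202 199 202 200  96  93  84  62
  58  59  58  57  58  58  58  58  55  79 193 202 199 200 206 152  68  43
  48  47  47  47]
```

View pics/c7.png

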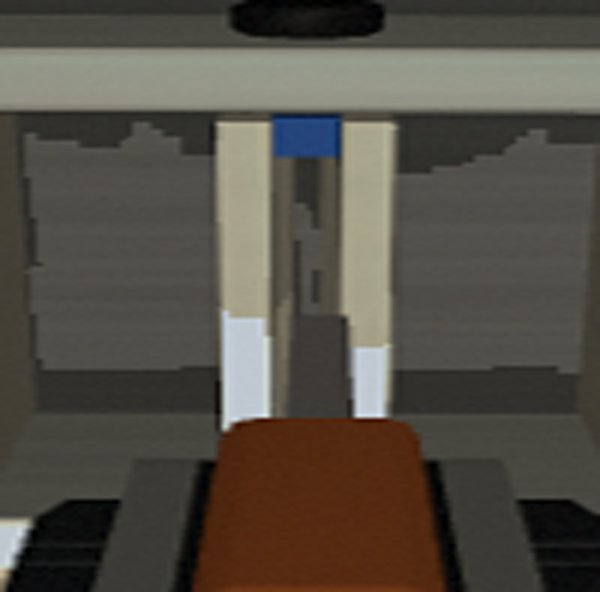

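Request:
apply_moves(
  commands="1 2 -1.6 0 0 0 0;1 3 0 0 0 0 0;1 1 0 0 0 0 0;1 0 0 0 0 0 0;1 0 0 0 0 0 0;1 0 0 0 0 0 0",
)

```text
t: 18.08
position: [0.5692, -0.0941, 0.1561]
orientation: [0.707, 0.014, 0.707, -0.014]
wrist_force: [0.6, 0.2, -0.3]
width: 0.0154
```

Run:
```python
from h import *
s,im=snap('wrist','w9'); print(s['position'],s['t'],s['wrist_force'],s['width']); print(toolT(s)[:3,:3])
cv2.imwrite('pics/c8.png',cv2.resize(im[115:275,205:305,::-1],None,fx=6,fy=3.7,interpolation=cv2.INTER_CUBIC))
im=im.astype(int)
for r in range(156,226,6): print(r,im[r,236:276].sum(1)//3)
```

```text
[ 0.56916216 -0.0941441   0.15609264] 18.0833 [ 0.64222156  0.24844993 -0.2799793 ] 0.015407770942871548
[[-7.52224920e-05  3.97002650e-02  9.99211631e-01]
 [-8.29205167e-05  9.99211630e-01 -3.97002712e-02]
 [-9.99999994e-01 -8.58414981e-05 -7.18712223e-05]]
156 [ 55  47  48  48  50  48  47  48  41 101 153 158 158 157 158 160 161 160
 103  76  75  76  76  75  78  76  75  76  75  74  75 146 159 159 158 158
 159 161 165 126]
162 [ 77  78  78  77  78  77  80  53  42  98 156 159 158 159 158 159 159 159
 101  82  86  79  53  45  45  46  60  76  77  76  83 151 160 159 159 159
 158 159 164 119]
168 [ 81  79  79  80  78  79  79  79  79 101 152 157 157 156 157 157 159 158
 100  82  85  79  54  49  50  47  59  76  78  72  92 151 158 156 156 157
 157 160 162 105]
174 [ 75  76  77  77  77  76  75  76  73  97 154 159 158 159 158 159 161 161
 102  83  85  79  52  45  44  44  60  76  80  69  98 155 161 159 158 158
 159 161 159  97]
180 [ 79  79  79  79  78  79  78  79  76  85 151 158 157 157 157 159 160 161
 102  82  86  77  79  80  80  82  69  76  76  68 121 159 159 159 158 158
 160 161 156  85]
1
[... 474 characters left out ...]
55 156 156
 156 162 153  92]
204 [ 79  78  78  78  77  78  77  78  75  79 198 167 154 155 155 157 161 102
  62  58  60  59  59  58  59  60  56  86 102  56 137 156 157 156 156 156
 153 197 175  96]
210 [ 77  77  77  78  77  77  78  77  76  55 195 167 153 154 155 155 161  85
  55  61  59  59  60  59  60  57  58  76  99  55 127 154 154 153 151 194
 203 205 170  94]
216 [ 75  76  75  76  75  76  75  76  74  50 192 204 203 201 202 206 179  89
  55  59  58  60  59  59  60  59  58  75  98  49 188 204 203 200 201 202
 202 208 145  84]
222 [ 46  48  48  48  45  46  47  48  46  24 189 204 202 201 202 207 150  76
  55  58  59  60  59  57  58  59  58  66  96  56 189 204 202 202 202 201
 203 210 116  51]
```

View pics/c8.png

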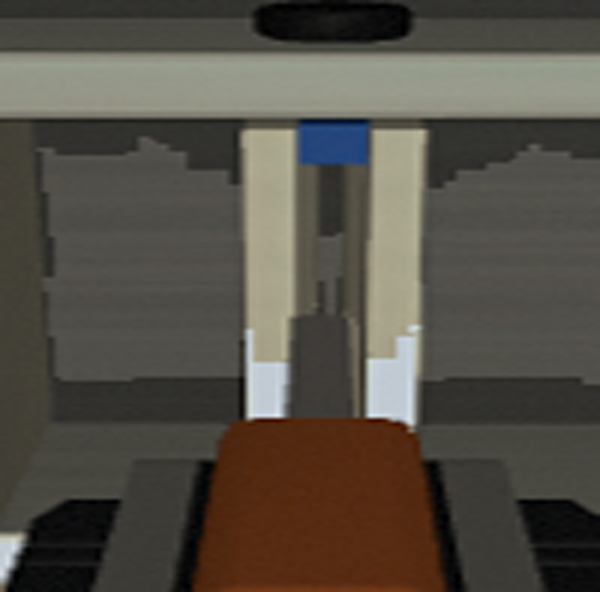

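Request:
apply_moves(
  commands="1 0 1.3 0 0 0 0;1 0 0 0 0 0 0;1 0 0 0 0 0 0;1 0 0 0 0 0 0;1 0 0 0 0 0 0;1 0 0 0 0 0 0;1 0 0 0 0 0 0",
)

```text
t: 18.72
position: [0.5692, -0.0929, 0.1561]
orientation: [0.707, 0.014, 0.707, -0.014]
wrist_force: [0.6, -0.4, -1.4]
width: 0.0154
```

Run:
```python
from h import *
s,im=snap('wrist','w10'); print(s['position'],s['t'],s['wrist_force'],s['width']); print(toolT(s)[:3,:3])
cv2.imwrite('pics/c9.png',cv2.resize(im[115:275,205:305,::-1],None,fx=6,fy=3.7,interpolation=cv2.INTER_CUBIC))
im=im.astype(int)
for r in range(156,226,6): print(r,im[r,236:276].sum(1)//3)
```

```text
[ 0.56917963 -0.09290481  0.1560762 ] 18.7167 [ 0.60948013 -0.37319488 -1.39626649] 0.015388125599505456
[[-6.74842735e-05  3.97819732e-02  9.99208382e-01]
 [-6.67716547e-05  9.99208382e-01 -3.97819777e-02]
 [-9.99999995e-01 -6.94034549e-05 -6.47745436e-05]]
156 [ 49  48  47  47  49  47  41  99 155 158 157 157 158 159 161 161 101  76
  76  74  76  75  76  76  77  75  76  75  73 146 159 159 158 158 159 160
 165 129  61  46]
162 [ 78  77  77  78  77  77  75 103 155 159 158 158 159 159 160 160 103  84
  86  87  58  47  48  46  50  74  78  77  79 149 160 158 159 160 159 159
 164 119  59  44]
168 [ 81  81  81  82  80  80  76  99 150 159 156 156 157 159 159 161 104  84
  84  87  58  48  48  47  52  75  78  75  84 150 158 156 157 158 157 160
 161 112  81  78]
174 [ 76  75  76  75  76  75  73  82 151 159 159 157 157 159 160 162 106  83
  85  86  58  45  45  43  50  76  79  75  93 154 158 158 158 159 159 160
 161 102  76  76]
180 [ 77  79  78  79  79  79  77  78 150 157 158 157 157 159 160 162 108  83
  83  85  56  76  81  80  75  76  77  73  97 153 159 159 159 158 160 161
 159  97  78  80]
1
[... 474 characters left out ...]
56 157 159
 157  94  74  74]
204 [ 78  77  78  78  77  77  76  51 193 209 206 207 165 154 157 160 115  75
  59  57  59  60  59  60  60  59  57  60 130 157 158 157 155 156 156 161
 153  91  75  78]
210 [ 78  77  78  76  77  78  76  50 188 204 203 203 163 153 154 158 117  67
  59  59  59  58  60  60  59  58  58  52 135 157 156 153 153 152 153 155
 192 109  74  77]
216 [ 75  75  76  76  75  76  75  47 185 204 202 201 201 201 202 207 163  80
  56  58  62  58  59  60  59  60  58  32 188 203 202 201 201 202 202 206
 173  95  74  77]
222 [ 46  45  49  48  48  49  46  35 187 204 202 202 201 201 202 207 143  70
  56  58  59  61  60  59  59  60  58  35 187 204 201 201 201 202 202 206
 156  72  45  45]
```

View pics/c9.png

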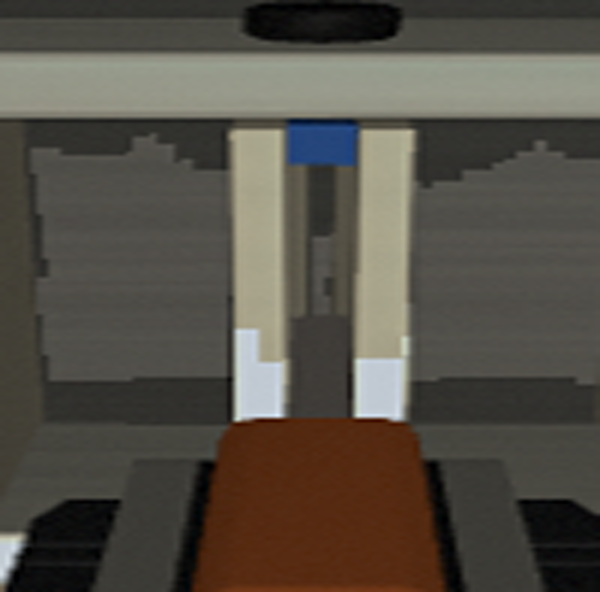

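Request:
apply_moves(
  commands="1 3 0 0 0 0 0;1 3 0 0 0 0 0;1 2 0 0 0 0 0;1 1 0 0 0 0 0;1 1 0 0 0 0 0;1 1 0 0 0 0 0;1 0 0 0 0 0 0;1 0 0 0 0 0 0",
)

```text
t: 19.43
position: [0.5692, -0.0929, 0.1451]
orientation: [0.707, 0.014, 0.707, -0.014]
wrist_force: [-0.7, 0.6, -0.8]
width: 0.0156
```

Request:
apply_moves(
  commands="1 1 0 0 0 0 0;1 1 0 0 0 0 0;1 0 0 0 0 0 0",
)

```text
t: 19.68
position: [0.5691, -0.0928, 0.1429]
orientation: [0.707, 0.014, 0.707, -0.014]
wrist_force: [-0.2, 0.1, -0.1]
width: 0.0154
```

Request:
apply_moves(
  commands="1 1 0 0 0 0 0;1 1 0 0 0 0 0;1 0 0 0 0 0 0",
)

```text
t: 19.93
position: [0.5691, -0.0928, 0.1408]
orientation: [0.707, 0.014, 0.707, -0.014]
wrist_force: [0.4, 0.3, -0.9]
width: 0.0154
```

Request:
apply_moves(
  commands="1 1 0 0 0 0 0;1 0.5 0 0 0 0 0;1 0 0 0 0 0 0",
)

```text
t: 20.18
position: [0.5691, -0.0929, 0.1394]
orientation: [0.707, 0.014, 0.707, -0.014]
wrist_force: [-0.4, -0.1, -0.5]
width: 0.0152
```

Request:
apply_moves(
  commands="1 0.4 0 0 0 0 0;1 0.4 0 0 0 0 0;1 0 0 0 0 0 0",
)

```text
t: 20.43
position: [0.5691, -0.0928, 0.1387]
orientation: [0.707, 0.014, 0.707, -0.014]
wrist_force: [0.3, -0.1, -0.3]
width: 0.0155
```

Request:
apply_moves(
  commands="1 0.4 0 0 0 0 0;1 0.4 0 0 0 0 0;1 0 0 0 0 0 0",
)

```text
t: 20.68
position: [0.5691, -0.0929, 0.1379]
orientation: [0.707, 0.014, 0.707, -0.014]
wrist_force: [-0.1, 0.6, -0.6]
width: 0.0153
```

Request:
apply_moves(
  commands="1 0.4 0 0 0 0 0;1 0.4 0 0 0 0 0;1 0 0 0 0 0 0",
)

```text
t: 20.93
position: [0.5691, -0.0928, 0.1371]
orientation: [0.707, 0.014, 0.707, -0.014]
wrist_force: [0.3, -0.4, -0.7]
width: 0.0158
```

Request:
apply_moves(
  commands="1 0.4 0 0 0 0 0;1 0.4 0 0 0 0 0;1 0 0 0 0 0 0",
)

```text
t: 21.18
position: [0.5691, -0.0929, 0.1363]
orientation: [0.707, 0.014, 0.707, -0.014]
wrist_force: [0.0, 0.4, 0.0]
width: 0.0154
```

Request:
apply_moves(
  commands="1 0.4 0 0 0 0 0;1 0.4 0 0 0 0 0;1 0 0 0 0 0 0",
)

```text
t: 21.43
position: [0.5691, -0.0929, 0.1355]
orientation: [0.707, 0.014, 0.707, -0.014]
wrist_force: [-0.6, -0.3, -0.8]
width: 0.0153
```

Request:
apply_moves(
  commands="1 0.4 0 0 0 0 0;1 0.4 0 0 0 0 0;1 0 0 0 0 0 0",
)

```text
t: 21.68
position: [0.5691, -0.0928, 0.1347]
orientation: [0.707, 0.014, 0.707, -0.014]
wrist_force: [-0.1, 0.3, -1.6]
width: 0.0153
```

Request:
apply_moves(
  commands="1 0.4 0 0 0 0 0;1 0.4 0 0 0 0 0;1 0 0 0 0 0 0",
)

```text
t: 21.93
position: [0.5691, -0.0928, 0.1339]
orientation: [0.707, 0.014, 0.707, -0.014]
wrist_force: [-0.8, 0.0, -0.4]
width: 0.0155
```

Request:
apply_moves(
  commands="1 0.4 0 0 0 0 0;1 0.4 0 0 0 0 0;1 0 0 0 0 0 0",
)

```text
t: 22.18
position: [0.5691, -0.0929, 0.1331]
orientation: [0.707, 0.014, 0.707, -0.014]
wrist_force: [-0.8, 0.4, -1.3]
width: 0.0154
```

Request:
apply_moves(
  commands="1 0.4 0 0 0 0 0;1 0.4 0 0 0 0 0;1 0 0 0 0 0 0",
)

```text
t: 22.43
position: [0.5691, -0.0929, 0.1323]
orientation: [0.707, 0.014, 0.707, -0.014]
wrist_force: [0.6, 0.5, -0.8]
width: 0.0157
```

Request:
apply_moves(
  commands="1 0.4 0 0 0 0 0;1 0.4 0 0 0 0 0;1 0 0 0 0 0 0",
)

```text
t: 22.68
position: [0.5691, -0.0928, 0.1315]
orientation: [0.707, 0.014, 0.707, -0.014]
wrist_force: [-0.1, 1.0, -0.6]
width: 0.0154
```

Request:
apply_moves(
  commands="1 0.4 0 0 0 0 0;1 0.4 0 0 0 0 0;1 0 0 0 0 0 0",
)

```text
t: 22.93
position: [0.5692, -0.0928, 0.1307]
orientation: [0.707, 0.014, 0.707, -0.014]
wrist_force: [0.5, -0.5, -1.4]
width: 0.0155
```

Request:
apply_moves(
  commands="1 0.4 0 0 0 0 0;1 0.4 0 0 0 0 0;1 0 0 0 0 0 0",
)

```text
t: 23.18
position: [0.5693, -0.0929, 0.1301]
orientation: [0.707, 0.014, 0.707, -0.014]
wrist_force: [-0.7, -0.3, 1.4]
width: 0.0151
```

Request:
apply_moves(
  commands="1 0.4 0 0 0 0 0;1 0 0 0 0 0 0;1 0 0 0 0 0 0",
)

```text
t: 23.43
position: [0.5694, -0.0928, 0.1299]
orientation: [0.707, 0.014, 0.707, -0.014]
wrist_force: [-0.5, 0.4, 3.0]
width: 0.0155
```

Request:
apply_moves(
  commands="1 0.4 0 0 0 0 0;1 0 0 0 0 0 0;1 0 0 0 0 0 0",
)

```text
t: 23.68
position: [0.5694, -0.0928, 0.1296]
orientation: [0.707, 0.014, 0.707, -0.014]
wrist_force: [-1.7, 0.5, 5.9]
width: 0.0153
```

Request:
apply_moves(
  commands="1 -2 0 0 0 0 0;1 -5 0 0 0 0 0;1 -8 0 0 0 0 0;1 -8 0 0 0 0 0;1 -3 0 0 0 0 0;1 0 0 0 0 0 0;1 0 0 0 0 0 0",
)

```text
t: 24.27
position: [0.5694, -0.0929, 0.1555]
orientation: [0.707, 0.014, 0.707, -0.014]
wrist_force: [-0.5, 0.5, -0.4]
width: 0.0156
```

Request:
apply_moves(
  commands="1 0 -8 0 0 0 0;1 0 -17 0 0 0 0;1 0 -17 0 0 0 0;1 0 -8 0 0 0 0;1 0 0 0 0 0 0;1 0 0 0 0 0 0;1 0 0 0 0 0 0;1 0 0 0 0 0 0;1 0 0 0 0 0 0;1 0 0 0 0 0 0;1 0 0 0 0 0 0",
)

```text
t: 25.18
position: [0.5673, -0.1423, 0.1552]
orientation: [0.707, 0.014, 0.707, -0.014]
wrist_force: [-0.6, -0.1, -1.6]
width: 0.0153
```

Run:
```python
from h import *
s,im=snap('wrist','w11'); print(s['position'],s['t'],s['wrist_force'],s['width']); print(toolT(s)[:3,:3])
cv2.imwrite('pics/c10.png',cv2.resize(im[115:275,205:305,::-1],None,fx=6,fy=3.7,interpolation=cv2.INTER_CUBIC))
im=im.astype(int)
for r in range(156,226,6): print(r,im[r,236:276].sum(1)//3)
```

```text
[ 0.56729062 -0.14229817  0.15521311] 25.1833 [-0.62277207 -0.11380283 -1.57124329] 0.015294971727289466
[[-2.17491103e-05  3.89764212e-02  9.99240130e-01]
 [ 1.23477020e-04  9.99240123e-01 -3.89764183e-02]
 [-9.99999992e-01  1.22535491e-04 -2.65452760e-05]]
156 [ 47  49  48  49  47  44  92 156 159 159 160 159 161 161 164 119  83  75
  74  77  76  77  76  78  75  77  77  54 138 158 160 160 159 159 161 166
 161  77  45  49]
162 [ 79  80  80  78  79  77  91 153 160 159 159 160 158 160 164 118  76  82
  87  65  49  45  46  48  74  79  72  63 142 161 161 160 161 161 160 164
 154  73  43  45]
168 [ 82  80  80  81  82  77  85 150 157 157 157 156 160 160 163 117  74  83
  88  67  50  47  49  49  78  79  74  64 142 159 157 158 157 159 160 164
 133  87  79  79]
174 [ 77  77  79  78  78  75  79 150 159 161 160 159 160 161 164 120  77  83
  86  66  48  44  46  46  77  79  72  69 147 160 160 159 160 160 161 165
 126  82  74  76]
180 [ 81  79  80  81  80  78  76 146 160 158 158 159 159 161 165 122  77  82
  86  66  50  77  82  75  77  78  72  79 150 161 159 159 159 161 162 164
 111  80  80  79]
1
[... 474 characters left out ...]
58 160 155
  82  70  76  75]
204 [ 78  81  80  79  80  80  54 139 158 160 159 160 162 158 162 124  79  65
  60  59  60  59  58  62  59  61  54 100 155 159 157 157 157 159 160 147
  77  72  78  78]
210 [ 79  78  76  80  78  78  50 187 206 203 202 204 205 164 158 123  81  58
  59  59  61  60  60  59  60  59  56  86 153 158 156 155 153 153 155 153
  94  75  77  77]
216 [ 80  80  80  77  77  76  68 189 205 203 203 203 203 203 206 172  89  58
  59  60  59  61  60  60  59  60  57  64 196 206 204 203 203 203 204 204
 108  72  75  76]
222 [ 47  49  47  50  46  44  34 187 206 203 203 203 202 202 206 202 101  55
  58  60  59  59  59  60  60  61  56  45 194 206 203 203 203 203 206 171
  76  42  46  47]
```

View pics/c10.png

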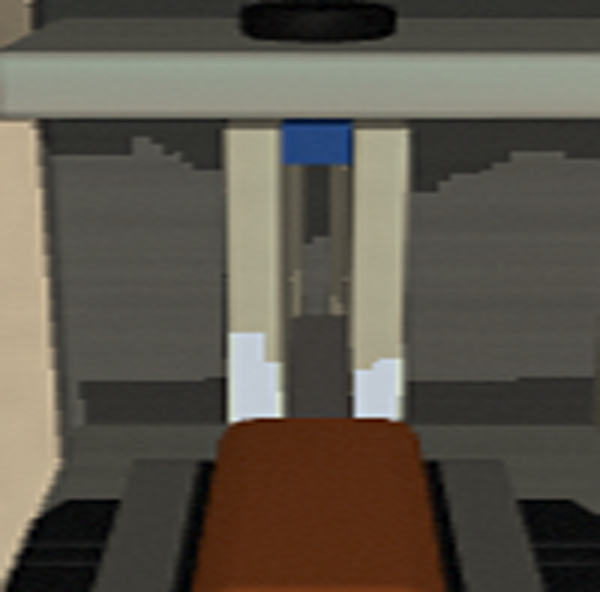

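Request:
apply_moves(
  commands="1 0 -0.4 0 0 0 0;1 2 0 0 0 0 0;1 3 0 0 0 0 0;1 1 0 0 0 0 0;1 0 0 0 0 0 0;1 0 0 0 0 0 0;1 0 0 0 0 0 0",
)

```text
t: 25.82
position: [0.5672, -0.1432, 0.1492]
orientation: [0.707, 0.014, 0.707, -0.014]
wrist_force: [0.3, 0.0, -1.5]
width: 0.0153
```

Run:
```python
from h import *
s,im=snap('wrist','w12'); print(s['position'],s['t'],s['wrist_force'],s['width'])
im=im.astype(int)
for r in range(180,226,6): print(r,im[r,236:276].sum(1)//3)
```

```text
[ 0.5671902  -0.14323347  0.14918913] 25.8167 [ 0.32115542  0.02894539 -1.52093799] 0.01532038128338214
180 [ 80  80  80  78  80  80  81  69 145 162 160 159 160 161 162 167 159  77
  79  87  75  52  47  47  45  71  79  78  61 127 161 162 161 161 161 162
 163 166 108  79]
186 [ 82  81  81  81  81  80  79  61 138 158 160 158 159 159 160 164 159  76
  80  86  79  80  80  83  80  75  77  79  61 128 160 160 159 159 160 160
 162 160 102  77]
192 [ 82  82  82  83  82  84  83  59 136 158 160 159 160 161 160 163 158  79
  78  86  80  82  82  81  81  75  79  79  56 133 160 160 160 160 160 160
 162 158  87  77]
198 [ 79  78  78  78  78  77  77  54 133 158 159 159 158 158 160 161 159  79
  78  87  69  74  79  76  72  72  75 100  62 137 163 159 158 158 158 160
 161 153  79  71]
204 [ 79  80  80  80  81  78  80  56 145 160 159 158 159 159 159 160 160  76
  55  60  61  60  62  61  59  61  60  73  43 141 161 159 159 159 160 160
 162 149  77  72]
210 [ 80  79  80  79  79  79  78  72 145 160 161 156 157 157 157 158 157  84
  58  59  59  61  61  59  63  61  60  68  39 131 157 158 158 156 155 202
 211 204 111  73]
216 [ 79  80  80  79  81  79  78  71 187 207 206 170 160 160 163 159 129  73
  58  60  61  59  59  61  63  61  60  68  46 134 158 158 157 158 156 153
 202 204 110  74]
222 [ 49  46  48  49  48  47  45  33 187 207 204 203 204 204 205 211 149  76
  57  61  60  61  60  60  60  60  60  58  43 192 209 205 204 205 204 205
 210 171  79  44]
```

Request:
apply_moves(
  commands="1 0 0.4 0 0 0 0;1 0 0 0 0 0 0;1 0 0 0 0 0 0;1 0 0 0 0 0 0;1 0 0 0 0 0 0",
)

```text
t: 26.28
position: [0.5672, -0.1428, 0.1492]
orientation: [0.707, 0.014, 0.707, -0.014]
wrist_force: [-0.3, -0.1, -0.3]
width: 0.015
```

Request:
apply_moves(
  commands="1 1 0 0 0 0 0;1 1 0 0 0 0 0;1 1 0 0 0 0 0;1 0 0 0 0 0 0",
)

```text
t: 26.62
position: [0.567, -0.1428, 0.1458]
orientation: [0.707, 0.014, 0.707, -0.014]
wrist_force: [0.1, -0.6, -1.1]
width: 0.0155
```

Request:
apply_moves(
  commands="1 1 0 0 0 0 0;1 1 0 0 0 0 0;1 0 0 0 0 0 0",
)

```text
t: 26.87
position: [0.5671, -0.1428, 0.1439]
orientation: [0.707, 0.014, 0.707, -0.014]
wrist_force: [-0.3, 1.0, -0.9]
width: 0.0152
```

Request:
apply_moves(
  commands="1 1 0 0 0 0 0;1 1 0 0 0 0 0;1 0 0 0 0 0 0",
)

```text
t: 27.12
position: [0.5671, -0.1428, 0.1419]
orientation: [0.707, 0.014, 0.707, -0.014]
wrist_force: [0.1, -0.1, -1.3]
width: 0.0154
```

Request:
apply_moves(
  commands="1 1 0 0 0 0 0;1 1 0 0 0 0 0;1 0 0 0 0 0 0",
)

```text
t: 27.37
position: [0.5671, -0.1428, 0.14]
orientation: [0.707, 0.014, 0.707, -0.014]
wrist_force: [-0.5, -0.1, -0.6]
width: 0.0154
```

Request:
apply_moves(
  commands="1 0.6 0 0 0 0 0;1 0.6 0 0 0 0 0;1 0 0 0 0 0 0",
)

```text
t: 27.62
position: [0.5671, -0.1428, 0.1388]
orientation: [0.707, 0.014, 0.707, -0.014]
wrist_force: [0.1, -0.2, -1.8]
width: 0.0155
```

Request:
apply_moves(
  commands="1 0.6 0 0 0 0 0;1 0.6 0 0 0 0 0;1 0 0 0 0 0 0",
)

```text
t: 27.87
position: [0.5671, -0.1428, 0.1376]
orientation: [0.707, 0.014, 0.707, -0.014]
wrist_force: [0.5, -0.9, -0.8]
width: 0.0156
```

Request:
apply_moves(
  commands="1 0.6 0 0 0 0 0;1 0.6 0 0 0 0 0;1 0 0 0 0 0 0",
)

```text
t: 28.12
position: [0.5671, -0.1428, 0.1364]
orientation: [0.707, 0.014, 0.707, -0.014]
wrist_force: [0.0, 0.1, -0.6]
width: 0.0152
```

Request:
apply_moves(
  commands="1 0.6 0 0 0 0 0;1 0.6 0 0 0 0 0;1 0 0 0 0 0 0",
)

```text
t: 28.37
position: [0.5671, -0.1428, 0.1352]
orientation: [0.707, 0.014, 0.707, -0.014]
wrist_force: [-0.1, -0.5, -0.8]
width: 0.0152
```

Request:
apply_moves(
  commands="1 0.6 0 0 0 0 0;1 0.6 0 0 0 0 0;1 0 0 0 0 0 0",
)

```text
t: 28.62
position: [0.5671, -0.1428, 0.134]
orientation: [0.707, 0.014, 0.707, -0.014]
wrist_force: [-0.7, 0.2, -0.4]
width: 0.0155
```

Request:
apply_moves(
  commands="1 0.6 0 0 0 0 0;1 0.6 0 0 0 0 0;1 0 0 0 0 0 0",
)

```text
t: 28.87
position: [0.5671, -0.1428, 0.1328]
orientation: [0.707, 0.014, 0.707, -0.014]
wrist_force: [-0.9, 0.1, -1.1]
width: 0.0151
```

Request:
apply_moves(
  commands="1 0.6 0 0 0 0 0;1 0.6 0 0 0 0 0;1 0 0 0 0 0 0",
)

```text
t: 29.12
position: [0.5671, -0.1428, 0.1316]
orientation: [0.707, 0.014, 0.707, -0.014]
wrist_force: [0.4, 0.3, -0.5]
width: 0.0153
```

Request:
apply_moves(
  commands="1 0.6 0 0 0 0 0;1 0.6 0 0 0 0 0;1 0 0 0 0 0 0",
)

```text
t: 29.37
position: [0.5671, -0.1428, 0.1304]
orientation: [0.707, 0.014, 0.707, -0.014]
wrist_force: [0.9, -0.0, -1.2]
width: 0.0153
```

Request:
apply_moves(
  commands="1 0.6 0 0 0 0 0;1 0.6 0 0 0 0 0;1 0 0 0 0 0 0",
)

```text
t: 29.62
position: [0.5671, -0.1428, 0.1292]
orientation: [0.707, 0.014, 0.707, -0.014]
wrist_force: [0.0, -0.0, -1.2]
width: 0.0157
```

Request:
apply_moves(
  commands="1 0.6 0 0 0 0 0;1 0.6 0 0 0 0 0;1 0 0 0 0 0 0",
)

```text
t: 29.87
position: [0.5671, -0.1428, 0.128]
orientation: [0.707, 0.014, 0.707, -0.014]
wrist_force: [-0.3, -0.1, -1.1]
width: 0.0154
```

Request:
apply_moves(
  commands="1 0.6 0 0 0 0 0;1 0.6 0 0 0 0 0;1 0 0 0 0 0 0",
)

```text
t: 30.12
position: [0.5671, -0.1428, 0.1268]
orientation: [0.707, 0.014, 0.707, -0.014]
wrist_force: [-0.4, -0.9, -3.6]
width: 0.0152
```

Request:
apply_moves(
  commands="1 0.6 0 0 0 0 0;1 0.4 0 0 0 0 0;1 0 0 0 0 0 0",
)

```text
t: 30.37
position: [0.5671, -0.1428, 0.1259]
orientation: [0.707, 0.014, 0.707, -0.014]
wrist_force: [-0.5, -0.4, -0.3]
width: 0.0152
```

Request:
apply_moves(
  commands="1 0.6 0 0 0 0 0;1 0.4 0 0 0 0 0;1 0 0 0 0 0 0",
)

```text
t: 30.62
position: [0.5671, -0.1428, 0.1249]
orientation: [0.707, 0.014, 0.707, -0.014]
wrist_force: [-0.0, 0.9, -0.7]
width: 0.0152
```

Request:
apply_moves(
  commands="1 0.6 0 0 0 0 0;1 0.4 0 0 0 0 0;1 0 0 0 0 0 0",
)

```text
t: 30.87
position: [0.5671, -0.1428, 0.1239]
orientation: [0.707, 0.014, 0.707, -0.014]
wrist_force: [1.0, -0.1, -0.9]
width: 0.0154
```

Request:
apply_moves(
  commands="1 0.6 0 0 0 0 0;1 0.4 0 0 0 0 0;1 0 0 0 0 0 0",
)

```text
t: 31.12
position: [0.5671, -0.1428, 0.1229]
orientation: [0.707, 0.014, 0.707, -0.014]
wrist_force: [0.9, -0.5, -0.3]
width: 0.0152
```

Request:
apply_moves(
  commands="1 0.6 0 0 0 0 0;1 0.4 0 0 0 0 0;1 0 0 0 0 0 0",
)

```text
t: 31.37
position: [0.5672, -0.1428, 0.1219]
orientation: [0.707, 0.014, 0.707, -0.014]
wrist_force: [-0.2, 0.4, -0.5]
width: 0.0153
```

Request:
apply_moves(
  commands="1 0.6 0 0 0 0 0;1 0.4 0 0 0 0 0;1 0 0 0 0 0 0",
)

```text
t: 31.62
position: [0.5671, -0.1428, 0.1209]
orientation: [0.707, 0.014, 0.707, -0.014]
wrist_force: [0.7, -0.4, -0.2]
width: 0.0152
```

Request:
apply_moves(
  commands="1 0.6 0 0 0 0 0;1 0.4 0 0 0 0 0;1 0 0 0 0 0 0",
)

```text
t: 31.87
position: [0.5671, -0.1428, 0.1199]
orientation: [0.707, 0.014, 0.707, -0.014]
wrist_force: [0.4, 1.1, -0.2]
width: 0.0153
```

Request:
apply_moves(
  commands="1 0.6 0 0 0 0 0;1 0.4 0 0 0 0 0;1 0 0 0 0 0 0",
)

```text
t: 32.12
position: [0.5671, -0.1428, 0.1189]
orientation: [0.707, 0.014, 0.707, -0.014]
wrist_force: [0.2, 0.2, -0.8]
width: 0.0154
```

Request:
apply_moves(
  commands="1 0.6 0 0 0 0 0;1 0.4 0 0 0 0 0;1 0 0 0 0 0 0",
)

```text
t: 32.37
position: [0.5671, -0.1428, 0.1179]
orientation: [0.707, 0.014, 0.707, -0.014]
wrist_force: [0.2, 0.5, -1.2]
width: 0.0151
```

Request:
apply_moves(
  commands="1 0.6 0 0 0 0 0;1 0.4 0 0 0 0 0;1 0 0 0 0 0 0",
)

```text
t: 32.62
position: [0.5671, -0.1428, 0.1169]
orientation: [0.707, 0.014, 0.707, -0.014]
wrist_force: [-0.9, -0.4, -0.3]
width: 0.0156
```

Request:
apply_moves(
  commands="1 0.6 0 0 0 0 0;1 0.4 0 0 0 0 0;1 0 0 0 0 0 0",
)

```text
t: 32.87
position: [0.5671, -0.1428, 0.1159]
orientation: [0.707, 0.014, 0.707, -0.014]
wrist_force: [-1.0, -0.1, -1.6]
width: 0.0152
```

Request:
apply_moves(
  commands="1 0.6 0 0 0 0 0;1 0.4 0 0 0 0 0;1 0 0 0 0 0 0",
)

```text
t: 33.12
position: [0.5671, -0.1428, 0.1149]
orientation: [0.707, 0.014, 0.707, -0.014]
wrist_force: [0.3, 0.4, -0.9]
width: 0.0154
```

Request:
apply_moves(
  commands="1 0.6 0 0 0 0 0;1 0.4 0 0 0 0 0;1 0 0 0 0 0 0",
)

```text
t: 33.37
position: [0.5673, -0.1428, 0.1142]
orientation: [0.707, 0.014, 0.707, -0.014]
wrist_force: [-0.9, 0.5, 1.4]
width: 0.0155
```

Contact begins; one small confirming step.

Request:
apply_moves(
  commands="1 0.5 0 0 0 0 0;1 0 0 0 0 0 0;1 0 0 0 0 0 0",
)

```text
t: 33.62
position: [0.5675, -0.1428, 0.1139]
orientation: [0.707, 0.014, 0.707, -0.014]
wrist_force: [-2.0, 0.6, 5.2]
width: 0.0153
```

Request:
apply_moves(
  commands="1 -2 0 0 0 0 0;1 -5 0 0 0 0 0;1 -10 0 0 0 0 0;1 -12 0 0 0 0 0;1 -10 0 0 0 0 0;1 -4 0 0 0 0 0;1 0 0 0 0 0 0;1 0 0 0 0 0 0",
)

```text
t: 34.28
position: [0.5674, -0.1428, 0.1569]
orientation: [0.707, 0.014, 0.707, -0.014]
wrist_force: [0.2, -0.5, -1.0]
width: 0.0152
```

Request:
apply_moves(
  commands="1 0 10 0 0 0 0;1 0 20 0 0 0 0;1 0 20 0 0 0 0;1 0 20 0 0 0 0;1 0 20 0 0 0 0;1 0 10 0 0 0 0;1 0 0 0 0 0 0;1 0 0 0 0 0 0;1 0 0 0 0 0 0;1 0 0 0 0 0 0;1 0 0 0 0 0 0;1 0 0 0 0 0 0",
)

```text
t: 35.28
position: [0.5711, -0.044, 0.1565]
orientation: [0.707, 0.015, 0.707, -0.015]
wrist_force: [0.2, -0.1, -0.2]
width: 0.0153
```

Run:
```python
from h import *
s,im=snap('wrist','w13'); print(s['position'],s['t'],s['wrist_force'],s['width']); print(toolT(s)[:3,:3])
cv2.imwrite('pics/c11.png',cv2.resize(im[115:275,205:305,::-1],None,fx=6,fy=3.7,interpolation=cv2.INTER_CUBIC))
im=im.astype(int)
for r in range(156,226,6): print(r,im[r,236:276].sum(1)//3)
```

```text
[ 0.57108769 -0.04401076  0.156518  ] 35.2833 [ 0.19924691 -0.12602159 -0.21802213] 0.015334582635914426
[[-1.35812520e-05  4.13974723e-02  9.99142757e-01]
 [-3.26211464e-04  9.99142704e-01 -4.13974745e-02]
 [-9.99999947e-01 -3.26494051e-04 -6.52787666e-08]]
156 [ 49  49  48  50  50  49  49  50  30 129 158 158 158 159 160 160 163 151
  83  71  76  76  75  76  76  77  77  77  76  70 130 157 160 159 159 158
 161 161 162  90]
162 [ 80  78  80  79  81  80  80  81  46 141 159 158 160 160 159 160 161 150
  73  43  48  48  49  49  48  47  46  48  53  51 130 160 160 159 159 160
 159 161 159  76]
168 [ 82  81  82  81  82  82  82  80  78 135 157 157 156 156 157 159 161 151
  76  45  47  48  48  50  49  48  47  49  54  52 130 157 158 156 156 157
 157 160 150  79]
174 [ 80  78  79  78  78  79  77  77  73 133 160 159 159 160 159 159 162 152
  76  46  47  49  49  47  50  48  47  71  65  49 138 163 160 159 159 160
 160 162 149  78]
180 [ 81  82  80  82  81  82  82  81  76 133 159 158 159 158 158 159 162 152
  76  49  80  87  85  85  85  84  85  64  55  35 143 160 160 159 158 158
 160 164 157  97]
1
[... 474 characters left out ...]
57 157 158
 158 162 123  84]
204 [ 80  79  80  80  81  81  79  79  77 105 198 211 167 156 157 158 161 101
  61  57  59  59  60  58  57  59  59  74  62  40 140 157 157 157 157 155
 156 160 107  81]
210 [ 80  80  79  79  80  79  79  78  76  93 196 207 162 151 153 155 160  84
  55  58  60  61  59  60  60  61  60  56  58  59 144 155 153 158 158 155
 198 209 124  77]
216 [ 78  78  79  78  80  80  53  44  41  82 195 205 202 202 202 205 179  90
  56  58  59  60  59  60  58  59  60  56  54  72 194 205 203 202 201 202
 204 208 117  77]
222 [ 50  49  49  48  47  50  48  49  45  61 193 206 203 202 202 207 150  75
  58  58  60  60  59  60  59  60  60  59  55  78 194 204 202 202 201 202
 204 207  94  43]
```

View pics/c11.png

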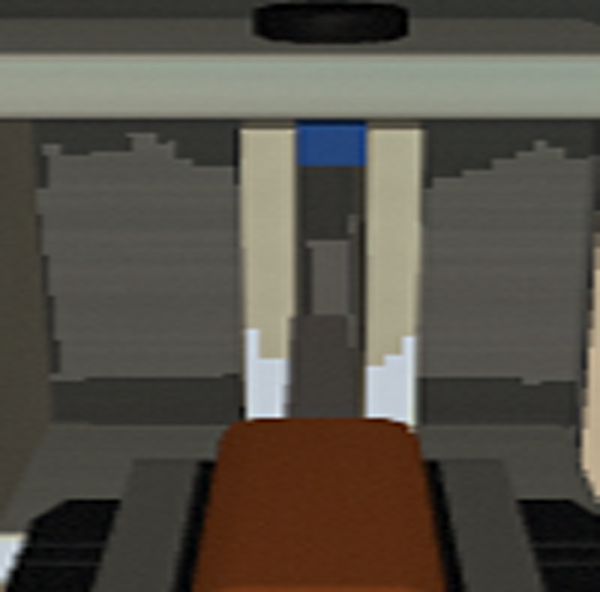

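Request:
apply_moves(
  commands="1 0 1.2 0 0 0 0;1 0 0 0 0 0 0;1 0 0 0 0 0 0;1 0 0 0 0 0 0;1 0 0 0 0 0 0;1 0 0 0 0 0 0",
)

```text
t: 35.83
position: [0.5712, -0.0417, 0.1565]
orientation: [0.707, 0.014, 0.707, -0.014]
wrist_force: [-0.4, -0.4, -1.5]
width: 0.015
```

Run:
```python
from h import *
s,im=snap('wrist','w14'); print(s['position'],s['t'],s['wrist_force'],s['width']); print(toolT(s)[:3,:3])
im=im.astype(int)
for r in range(186,226,6): print(r,im[r,236:276].sum(1)//3)
```

```text
[ 0.57122941 -0.04168759  0.15650161] 35.8333 [-0.42776371 -0.41584008 -1.46863903] 0.015017587286911967
[[-2.02846950e-05  3.96819447e-02  9.99212361e-01]
 [-5.57117072e-05  9.99212360e-01 -3.96819458e-02]
 [-9.99999998e-01 -5.64727627e-05 -1.80579691e-05]]
186 [ 83  81  82  82  83  63 143 157 157 155 157 157 157 162 122  69  52  45
  79  83  84  84  82  82  61  58  95 154 158 156 157 157 157 158 156  93
  79  81  81  82]
192 [ 80  80  81  80  81  57 137 157 157 157 157 159 159 163 124  72  53  43
  78  84  83  83  82  81  60  51  97 157 159 158 158 157 159 161 154  82
  76  80  82  81]
198 [ 80  79  79  79  80  55 131 154 156 156 157 157 157 163 124  71  50  44
  78  83  83  82  81  81  59  50 102 154 158 156 157 156 158 159 149  78
  74  80  81  80]
204 [ 79  80  79  81  79  72 191 208 206 206 208 166 156 162 124  71  54  55
  59  59  59  58  59  58  58  59  54 124 154 157 156 156 157 157 157  97
  79  81  82  82]
210 [ 79  78  79  79  76  70 186 204 202 203 202 205 162 156 142  77  52  59
  60  59  59  60  60  58  62  59  57  99 151 156 155 153 157 161 155  93
  77  80  80  80]
216 [ 79  80  80  53  42  34 185 205 201 202 203 201 201 203 203 100  52  58
  60  59  59  61  59  61  59  58  54 116 198 205 203 202 203 204 202 109
  77  80  79  80]
222 [ 49  48  49  49  47  38 185 204 202 202 202 201 202 204 204 102  48  56
  61  60  61  58  60  59  60  60  57  80 196 206 202 202 203 207 169  78
  47  49  49  50]
```

Request:
apply_moves(
  commands="1 0 -1 0 0 0 0;1 0 0 0 0 0 0;1 0 0 0 0 0 0;1 0 0 0 0 0 0;1 0 0 0 0 0 0;1 0 0 0 0 0 0",
)

```text
t: 36.38
position: [0.5712, -0.0427, 0.1565]
orientation: [0.707, 0.014, 0.707, -0.014]
wrist_force: [-0.3, 0.1, -0.9]
width: 0.0153
```

Run:
```python
from h import *
s,im=snap('wrist','w15'); print(s['position'],s['t'],s['wrist_force'],s['width'])
im=im.astype(int)
for r in range(186,226,6): print(r,im[r,236:276].sum(1)//3)
```

```text
[ 0.57116777 -0.04270423  0.15648559] 36.3833 [-0.2912259   0.13338432 -0.94984791] 0.015329016347246437
186 [ 82  81  83  82  81  81  78 113 155 158 156 157 157 157 159 149  76  52
  46  80  83  84  84  82  80  68  69  41 131 157 157 157 156 157 158 161
 145  93  78  81]
192 [ 82  81  79  80  79  79  78 107 156 159 157 158 157 159 161 152  79  51
  45  78  82  82  82  80  81  68  58  41 135 157 158 159 158 158 159 163
 129  87  80  82]
198 [ 79  79  78  79  79  78  76 101 151 157 156 156 157 158 159 152  76  51
  48  45  79  83  84  82  81  69  57  45 136 156 157 157 156 157 158 162
 121  84  78  78]
204 [ 78  82  80  80  80  81  77 131 202 210 206 205 208 167 157 153  77  55
  59  60  60  61  60  59  59  59  60  43 141 157 157 156 157 157 157 161
 107  80  82  82]
210 [ 79  79  79  77  79  79  76  90 195 204 203 201 206 163 154 150  77  54
  59  59  60  59  60  59  60  61  57  62 143 156 154 158 157 158 158 160
  99  79  81  80]
216 [ 79  79  78  80  53  45  41  83 195 205 202 202 201 202 203 208  99  51
  57  59  58  59  59  61  59  59  55  61 194 206 202 202 202 202 204 207
 104  73  79  81]
222 [ 48  47  48  48  48  48  46  62 193 205 203 202 202 202 204 208  99  52
  58  60  60  61  59  59  59  59  56  72 195 206 201 202 202 202 205 206
  93  43  49  51]
```

Request:
apply_moves(
  commands="1 4 0 0 0 0 0;1 4 0 0 0 0 0;1 1 0 0 0 0 0;1 1 0 0 0 0 0;1 1 0 0 0 0 0;1 1 0 0 0 0 0;1 0 0 0 0 0 0",
)

```text
t: 37.02
position: [0.5711, -0.0427, 0.1443]
orientation: [0.707, 0.014, 0.707, -0.014]
wrist_force: [0.5, 0.5, -0.4]
width: 0.0156
```

Request:
apply_moves(
  commands="1 1 0 0 0 0 0;1 1 0 0 0 0 0;1 1 0 0 0 0 0;1 0 0 0 0 0 0",
)

```text
t: 37.35
position: [0.5711, -0.0427, 0.1413]
orientation: [0.707, 0.014, 0.707, -0.014]
wrist_force: [-0.5, 0.0, -1.1]
width: 0.0154
```

Request:
apply_moves(
  commands="1 1 0 0 0 0 0;1 1 0 0 0 0 0;1 1 0 0 0 0 0;1 1 0 0 0 0 0;1 0 0 0 0 0 0",
)

```text
t: 37.77
position: [0.571, -0.0427, 0.1372]
orientation: [0.707, 0.014, 0.707, -0.014]
wrist_force: [0.2, 0.8, -1.4]
width: 0.0152
```

Request:
apply_moves(
  commands="1 1.5 0 0 0 0 0;1 1.5 0 0 0 0 0;1 1.5 0 0 0 0 0;1 1.5 0 0 0 0 0;1 0 0 0 0 0 0",
)

```text
t: 38.18
position: [0.571, -0.0427, 0.1311]
orientation: [0.707, 0.014, 0.707, -0.014]
wrist_force: [-0.5, -0.1, -1.6]
width: 0.0151
```

Request:
apply_moves(
  commands="1 1.5 0 0 0 0 0;1 1.5 0 0 0 0 0;1 1.5 0 0 0 0 0;1 1.5 0 0 0 0 0;1 1.5 0 0 0 0 0;1 1.5 0 0 0 0 0;1 0 0 0 0 0 0",
)

```text
t: 38.77
position: [0.571, -0.0427, 0.122]
orientation: [0.707, 0.014, 0.707, -0.014]
wrist_force: [-1.2, 0.8, -0.5]
width: 0.0152
```

Request:
apply_moves(
  commands="1 1.5 0 0 0 0 0;1 1.5 0 0 0 0 0;1 1.5 0 0 0 0 0;1 1.5 0 0 0 0 0;1 1.5 0 0 0 0 0;1 1.5 0 0 0 0 0;1 0 0 0 0 0 0",
)

```text
t: 39.35
position: [0.571, -0.0427, 0.1131]
orientation: [0.707, 0.014, 0.707, -0.014]
wrist_force: [-0.8, -0.5, -1.4]
width: 0.0156
```

Request:
apply_moves(
  commands="1 1.5 0 0 0 0 0;1 1.5 0 0 0 0 0;1 1.5 0 0 0 0 0;1 1.5 0 0 0 0 0;1 1.5 0 0 0 0 0;1 0 0 0 0 0 0",
)

```text
t: 39.85
position: [0.571, -0.0427, 0.1056]
orientation: [0.707, 0.014, 0.707, -0.014]
wrist_force: [-0.1, -0.4, -1.0]
width: 0.0157
```

Request:
apply_moves(
  commands="1 1 0 0 0 0 0;1 1 0 0 0 0 0;1 0 0 0 0 0 0",
)

```text
t: 40.1
position: [0.5711, -0.0427, 0.1038]
orientation: [0.707, 0.014, 0.707, -0.014]
wrist_force: [-0.8, 0.1, -2.4]
width: 0.0157
```

Request:
apply_moves(
  commands="1 1 0 0 0 0 0;1 1 0 0 0 0 0;1 0 0 0 0 0 0",
)

```text
t: 40.35
position: [0.571, -0.0427, 0.1017]
orientation: [0.707, 0.014, 0.707, -0.014]
wrist_force: [0.0, 0.4, -1.1]
width: 0.0152
```

Request:
apply_moves(
  commands="1 1 0 0 0 0 0;1 0 0 0 0 0 0;1 0 0 0 0 0 0",
)

```text
t: 40.6
position: [0.5711, -0.0427, 0.1009]
orientation: [0.707, 0.014, 0.707, -0.014]
wrist_force: [-0.2, 0.5, -1.4]
width: 0.0152
```

Request:
apply_moves(
  commands="1 1 0 0 0 0 0;1 0.5 0 0 0 0 0;1 0 0 0 0 0 0",
)

```text
t: 40.85
position: [0.5711, -0.0427, 0.0993]
orientation: [0.707, 0.014, 0.707, -0.014]
wrist_force: [0.4, -0.9, -0.9]
width: 0.015
```

Request:
apply_moves(
  commands="1 0.5 0 0 0 0 0;1 0.5 0 0 0 0 0;1 0 0 0 0 0 0",
)

```text
t: 41.1
position: [0.5711, -0.0427, 0.0984]
orientation: [0.707, 0.014, 0.707, -0.014]
wrist_force: [0.2, 0.5, -1.0]
width: 0.015
```

Request:
apply_moves(
  commands="1 0.5 0 0 0 0 0;1 0.5 0 0 0 0 0;1 0 0 0 0 0 0",
)

```text
t: 41.35
position: [0.5712, -0.0427, 0.0975]
orientation: [0.707, 0.014, 0.707, -0.014]
wrist_force: [-0.2, -0.4, -0.5]
width: 0.0154
```

Request:
apply_moves(
  commands="1 0.5 0 0 0 0 0;1 0.3 0 0 0 0 0;1 0 0 0 0 0 0",
)

```text
t: 41.6
position: [0.5712, -0.0427, 0.0974]
orientation: [0.707, 0.014, 0.707, -0.014]
wrist_force: [-3.7, 0.9, 6.2]
width: 0.0149
```

Request:
apply_moves(
  commands="1 -0.6 0 0 0 0 0;1 0 0 0 0 0 0;0.6 0 0 0 0 0 0;0.6 0 0 0 0 0 0;0.6 0 0 0 0 0 0;0.6 0 0 0 0 0 0;0.6 0 0 0 0 0 0;0.6 0 0 0 0 0 0",
)

```text
t: 42.27
position: [0.5712, -0.0427, 0.0972]
orientation: [0.707, 0.014, 0.707, -0.014]
wrist_force: [0.5, -0.3, 1.1]
width: 0.034
```

Run:
```python
from h import *
s,im=snap('wrist','w16'); print(s['position'],s['t'],s['wrist_force'],s['width'])
```

```text
[ 0.57116568 -0.04272965  0.09722171] 42.2667 [ 0.47224403 -0.31202207  1.05183205] 0.033986874733023135
```

View pics/w16.png

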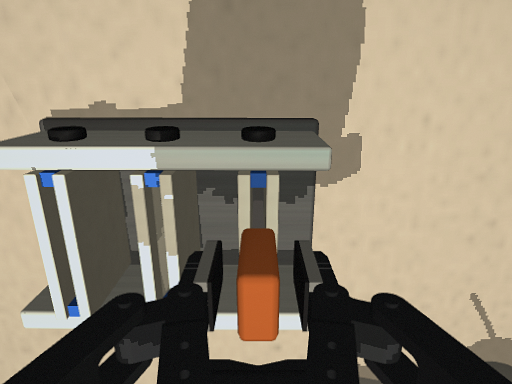

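Request:
apply_moves(
  commands="0.6 -4 0 0 0 0 0;0.6 -10 0 0 0 0 0;0.6 -20 0 0 0 0 0;0.6 -30 0 0 0 0 0;0.6 -30 0 0 0 0 0;0.6 -20 0 0 0 0 0;0.6 0 0 0 0 0 0;0.6 0 0 0 0 0 0;0.6 0 0 0 0 0 0;0.6 0 0 0 0 0 0",
)

```text
t: 43.15
position: [0.5705, -0.0426, 0.2103]
orientation: [0.706, 0.014, 0.708, -0.014]
wrist_force: [0.1, 0.3, -0.4]
width: 0.0343
```

Run:
```python
from h import *
s,im=snap('wrist','w17'); print(s['position'],s['t'],s['wrist_force'],s['width'])
_,a=snap('scene','s17')
L=cv2.resize(im[60:320,120:400],None,fx=1.4,fy=1.4); R=cv2.resize(a[150:280,160:320],(400,364),interpolation=cv2.INTER_CUBIC)
cv2.imwrite('pics/c17.png',np.hstack([L[:364],R])[:,:,::-1])
```

```text
[ 0.57052871 -0.04257438  0.21030962] 43.15 [ 0.0897887   0.32063613 -0.39714907] 0.03425346645666579
```

View pics/c17.png

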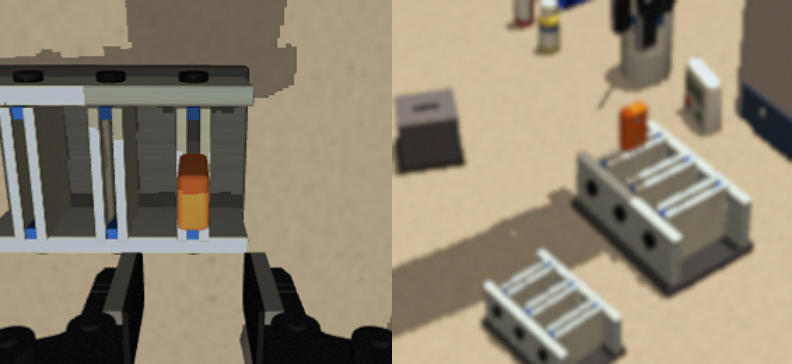

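Run:
```python
from h import *
s=ctrl.state()
from scipy.spatial.transform import Rotation
im=np.load('pics/w17.npy')
c=np.array([.5711,-.0427]);a=-.0397
P=[]
for z in(.115,.07):
  for dx,dy in((-15,-8),(-15,8),(15,8),(15,-8)):
    P.append([c[0]+(dx*np.cos(a)-dy*np.sin(a))/1e3,c[1]+(dx*np.sin(a)+dy*np.cos(a))/1e3,z])
q=proj('wrist',P,s);print(q.round(1))
v=im[:,:,::-1].copy()
for i,p in enumerate(q): cv2.circle(v,tuple(int(round(x)) for x in p),1,(0,255,0) if i<4 else (255,0,255),-1)
cv2.imwrite('pics/c18.png',cv2.resize(v[140:250,205:315],None,fx=5,fy=5,interpolation=cv2.INTER_NEAREST))
```

```text
[[246.3 186.1]
 [269.9 186.1]
 [269.4 226.6]
 [246.7 226.6]
 [248.1 169.4]
 [268.  169.4]
 [267.6 204.3]
 [248.5 204.3]]
```

View pics/c18.png

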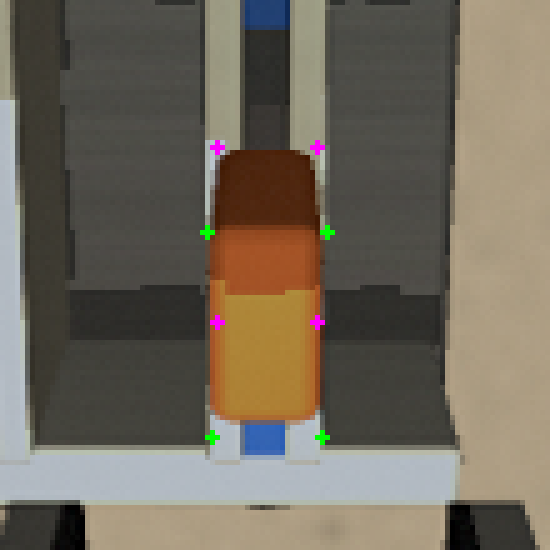

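```bash
python3 -c "
from rig import ctrl
s=ctrl.state();print(s['t'],s['qvel'].round(3),s['wrist_force'])
print(ctrl.hand_in())"
```

```text
43.25 [ 0.002 -0.    -0.001 -0.004 -0.    -0.001 -0.   ] [ 0.37690398  0.1159483  -0.21377995]
the job is handed in; nothing more can be done
None
```

The feeler gauge now stands in gap_1, the left-hand cassette, released with its shoulder on the plates. I handed the job in at t = 43.25 s; the hand-in gives no verdict.

**Stand chosen:** I used the larger of the two grey/white stands, at (282,186) in the top view. I ruled out the small one at (302,247) and the green one at (371,272).

**Probing, left to right:**

| Gap | Result | Depth reached (approx.) | Force at the end of a move |
|---|---|---|---|
| gap_1 | ran free | 43.5 mm | no contact felt |
| gap_2 | jammed, drawn out | 17.5 mm | about 6 N |
| gap_3 | jammed, drawn out | 33 mm | about 5 N |

The camera showed the walls narrowing in gap_2 and gap_3 but not in gap_1. I then returned to gap_1 and pushed the gauge home, feeling the shoulder touch at about 6 N with the tool at 97.4 mm, the height I expected.

**Last checks:**
- **Gauge:** the wrist and scene pictures show it upright in gap_1. The handle's underside projects where it should if seated on the plates.
- **Handle top:** the far edge of the handle's top face appeared about 3 px nearer the camera than my model. I put this down to its rounded edges and a small offset along the gap.
- **Robot:** the arm is clear above the stand, at rest and touching nothing.
- **Other things:** nothing looked moved in those pictures. I did not measure each bystander's position again.

**Disagreements on the way:** the scene and top cameras differed by about 8 mm on the stand's position. One wrist picture taken while the arm was still moving was about 10 mm off. I lined up each gap with wrist pictures taken after the arm had stopped.

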